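# Draw the top board off the stack and load it under the contact head

### The job

Slide the green board with the white connector off the top of the stack and out of the stocker, onto the rest in front of it, without shifting the two bare boards below, and let go of it there. Then take it up again by its long sides and load it flat into the cradle, connector first under the contact head, until it is fully home against the back stop. Leave everything else on the bench where it is.

Things in the scene. Friction and masses are not known exactly. Their poses are not given: they have to be found in the camera images.
- board: green circuit board, 96 (x) x 58 (y) x 6 mm thick, about 0.1 kg, top of a stack of three. Origin: centre of its underside, z up. Near its -x end stands a white connector block, 14 (x) x 30 (y) x 16 mm high, centred 35 mm from the origin; the rest of the top is flat but for 1 mm chips. At the start its -x end points out of the stocker's open front.
- connector (a point): centre of the top of the board's white connector block, 22 mm above the board's underside; moves with the board.
- bare_upper: bare amber board, 96 x 58 x 6 mm, no connector, loose, directly below the green one. Origin: centre of its underside.
- bare_lower: bare amber board of the same size, below bare_upper, on the stocker's floor. Origin: centre of its underside.
- stocker: aluminium board stocker, fixed, 228 (x) x 76 (y) mm. Origin on the bench, z up; open front faces -x. Boards lie parallel to it (2 mm side play), stack centre at x = +58, y = 0, on a floor 8 mm high; green board's underside starts at z = 20 mm. Side walls x = 12 to 106 mm, rear wall behind, all 32.5 mm high with the lips. Its rest lies in front (see rest, lip).
- lip (a point): middle of the top of the black lip on the stocker's +y wall. Lips on both walls reach over the boards, inward to 25 mm from the centre line, underside 2.5 mm above the green board: in the stocker it cannot be lifted or gripped by its sides, only slid out along the stocker's -x.
- rest (a point): centre of the top of the rest, a grey tongue 34 mm wide with bench at both sides, stocker x = -103 to 0, top 19.2 mm above the bench, 0.8 mm below the green board's underside in the stack. A black stop 22.5 mm high ends it, face at stocker x = -104 mm. A board clear of the stack and on the rest has its origin at stocker x = -56 to -39 mm and overhangs the tongue by 12 mm each side.
- cradle: cradle, fixed, 138 (x) x 86 (y) mm. Origin on the bench, z up. Grey bed 34 mm wide, x = -48 to +76 mm, top at z = 18 mm, bench at its sides for x > -10 mm (a 5 mm foot under it). The blue contact head stands over its -x end and opens to +x: the board goes in along -x, its connector (-x) end first. Fully home the board's origin is at x = 0, y = 0, z = 18 mm here, axes parallel.
- head (a point): centre of the top of the contact head's clear roof, 50 mm above the bench. Roof underside at 45 mm, roof from cradle x = -58 to -16 mm. Side cheeks 62 mm apart (board 58), to x = -14 mm, with round 8 mm steel noses at the mouth. Rigid back stop: face at cradle x = -48 mm.
- esd_tray: black tray with eight small modules, 157 x 198 x 36 mm, on a fixed tilted stand between stocker and cradle; its highest edge is about 150 mm above the bench: carry things over it. Does not move. Origin: centre of its underside.
- puck: white round puck, 54 mm diameter, 14 mm high, loose bystander. Origin: centre of underside.
- contact_block: small brass-coloured block with pins, 18 x 26 x 15 mm, loose bystander. Origin: centre of underside.
- shell: white six-sided ring-like moulded shell, 69 x 72 x 26 mm, loose bystander. Origin: centre of underside.
- stick: small grey and black stick module, 33 x 37 x 16 mm, loose bystander. Origin: centre of underside.

How it is judged:
On the way:
1. the green board lies flat on the stocker's rest, clear of the stack, and has been let go (x of board in the frame of stocker between -0.062 and -0.0385 m and y of board in the frame of stocker between -0.012 and 0.012 m and z of board in the frame of stocker between 0.0175 and 0.0215 m and angle between board's own z axis and vertical below 0.05 rad and contact force between the fingers and board below 0.05 N and linear speed of board below 0.02 m/s), for 0.2 s.
At the end, for the whole second after the job is handed in: The green board lies flat and at rest on the cradle's bed, connector under the contact head, within 3 mm of the back stop and 4 mm of the centre line; both bare boards are within 6 mm of where they started in the stocker, and the four loose bystanders within 20 mm (x of board in the frame of cradle between -0.004 and 0.003 m and y of board in the frame of cradle between -0.004 and 0.004 m and z of board in the frame of cradle between 0.0165 and 0.0195 m and angle between board's own z axis and vertical below 0.05 rad and angle between the x axis of board and the x axis of cradle, either way round below 0.08 rad and x of connector in the frame of cradle below -0.03 m and linear speed of board below 0.01 m/s and distance of each of bare_upper, bare_lower from where it was at the start of the episode below 0.006 m and distance of each of puck, contact_block, shell, stick from where it was at the start of the episode below 0.02 m); the robot touches nothing.
It fails at once if a bare board of the stack is shifted by more than 6 mm (distance of any of bare_upper, bare_lower from where it was at the start of the episode above 0.006 m).
It fails at once if a bystander is shifted by more than 20 mm (distance of any of puck, contact_block, shell, stick from where it was at the start of the episode above 0.02 m).
It also fails if it takes over 61 s, if anything falls off the work surface, if the arm or the gripper's body presses on something with over 40 N, if the wrist force passes 120 N, or if a joint passes its speed limit or range.

### The arm

A 6-joint arm with a two-finger parallel gripper is mounted at the origin on a cart in front of the work surface, level with it; the furniture and walls round the work are solid. World frame = base frame: x ahead of the robot, y to its left, z up, the work surface at z = 0. Lengths are in m, angles in rad, forces in N, time in s.
With the tool pointing down it reaches from about 0.375 to 0.975 m from the base axis. Payload 3.8 kg.
Tool frame: the origin (TCP) lies midway between the tips of the shut fingers; the grasp point (between the pads) lies 19 mm behind it; z points along the fingers, y is the direction in which the jaws open and shut (so a half turn about z gives the same grasp; the last joint's range is limited). The gripper opens to 85 mm and grips with 20 to 120 N. Pads are 22 mm wide; open, the fingers measure 114 mm over their backs; the gripper's body (76 mm by 85 mm) begins 54 mm behind the grasp point. The pads swing forward as they close: fully open they stand 13 mm farther back than shut.
Start: joints at [1.238, 0.264, 1.604, -0, 1.274, -0.037], TCP at [0.197, 0.646, 0.231] pointing down, gripper open.
Joint ranges: [-2.63, 2.63], [-0.94, 2.18], [0.31, 2.57], [-1.31, 4.45], [0, 2.66], [-2.55, 2.55]. Speed limits (rad/s): [2.57, 2.57, 3.14, 3.14, 3.14, 3.14].

### API

Orientations are given as a rotation vector (axis times angle).
In Python, from workcell import bot gives the robot as it stands. The module is installed in compiled form; this text tells all that it offers.
- The arm moves only by the tool move_arm, never from a script. Its argument "steps" is a list of rows, each a list of 5 numbers: the shift along the tool's x, y, z in mm, then the turn about the tool's z in degrees, then the opening in per cent of the stroke, from 0 (shut) to 100 (fully open). In form: [[tx, ty, tz, turn, claw], ...]. A call has 1 to 20 rows; each row is the pose to reach, as a shift and turn from the pose commanded when the call began, along the tool's axes at that moment; what a row does not reach only later rows make up. A row lasts 1/10 s, in which the tool goes at most 50 mm and 8.59 degrees, less where a joint would pass 70% of its speed; a pose out of reach is approached as far as the arm can. A call with a gripper value outside its range is refused whole. The fingers move at their own pace and stop on an object; "newtons" is the grip in N (left out, the last holds). Time passes only in rows, so rows that repeat a pose let the fingers close. It gives the time, the measured TCP pose, the force and the opening at its end, in the units of the state.
- bot.read_state(): the state, without advancing time (a new reading comes with each control period).
- bot.read_camera(name): name is "side" or "top"; returns a dict with "pixels" (420x560x3 uint8, red, green, blue), "depth" (420x560 float32, m along the optical axis (not along the pixel's ray), 0 where there is no reading), "fovy" (degrees; the focal length in pixels is half the picture's height over the tangent of half this angle, whatever the lens; pixels are square), "cx", "cy" (the principal point, pixels), "xyz" and "attitude" of the camera in the world. Camera axes: x right, y up, looking along -z (the intrinsics and any distortion apply to the point x, -y, -z); pixel columns grow to the right and rows downward; lengths in m; the calibration is good to about 2 mm. A picture is of the moment at which its call begins.
- bot.finish_job(): hands the job in, once; it reports no verdict.
The state is a dict: "time": time; "q": joint angles; "joint_vel": joint speeds; "joint_torque": joint torques, N m; "tool_pos": TCP position; "tcp_rot": TCP orientation; "wrist_force": force on the tool from outside, world axes, zero at the start; "torque": the same for the moment, N m; "width": opening from 0.0 (shut) to 1.0 (fully open).
Only numpy, scipy, OpenCV 4.12 (cv2) and the standard library are available. Lean on these libraries where they do the work, as an engineer would, in place of code of your own. Each camera call takes 0.05 s, during which the arm holds its last target.

## Working session

There is one attempt and no reset: what is moved stays moved. The work goes in short steps, Python scripts to look and compute and a tool call to move; the robot and the scene stay as the last step left them, time stands still between calls to the robot, and variables do not carry over. Pictures are saved under pics/ and viewed, and the job is handed in when it is done.

Besides the shell and the picture viewer there is one more tool, called after "Emit:" by a JSON object that holds its "api" and its "payload", one argument or row to a line. move_arm: Moves the arm, as the interface text tells. Its arguments: {"type":"object","properties":{"steps":{"type":"array","items":{"type":"array","items":{"type":"number"}}},"newtons":{"type":"number"}},"required":["steps"]}

```bash
mkdir -p pics; cat > h.py <<'E'
import numpy as np,cv2
from workcell import bot
from scipy.spatial.transform import Rotation as R
def cam(n):
    c=bot.read_camera(n); return c
def att(c):
    a=np.array(c['attitude'])
    return R.from_rotvec(a).as_matrix() if a.shape==(3,) else (a if a.shape==(3,3) else None)
def cloud(c):
    d=c['depth'];h,w=d.shape;f=h/2/np.tan(np.radians(c['fovy'])/2)
    u,v=np.meshgrid(np.arange(w),np.arange(h))
    p=np.stack([(u-c['cx'])/f*d,-(v-c['cy'])/f*d,-d],-1)
    return p@att(c).T+np.array(c['xyz'])
def save(c,n):
    cv2.imwrite(n,c['pixels'][:,:,::-1])
E
python3 - <<'E'
from h import *
print(bot.read_state())
for n in('side','top'):
    c=cam(n);print({k:v for k,v in c.items() if k not in('pixels','depth')});save(c,f'pics/{n}0.png');np.savez(f'{n}0.npz',**c)
E
```

```text
{'time': 0.0, 'q': array([ 1.23810686e+00,  2.64766315e-01,  1.60538549e+00,  9.73565499e-06,
        1.27367363e+00, -3.69115335e-02]), 'joint_vel': array([ 1.09296064e-03, -7.97067186e-05, -1.70596405e-03, -9.47763091e-04,
       -2.33960735e-03, -2.01212565e-03]), 'joint_torque': array([-8.79706495e-04, -5.15124321e+01, -3.67314112e+01, -9.59098929e-05,
        1.30051357e-02, -1.81182514e-05]), 'tool_pos': array([0.19652002, 0.64499831, 0.22994693]), 'tcp_rot': array([-0.46285753, -3.10688273,  0.00344439]), 'wrist_force': array([ 0.3108831 ,  0.95424398, -0.31968725]), 'torque': array([-0.00865179, -0.01488757, -0.02829579]), 'width': 0.9950106988994768}
{'fovy': 53.39401427036491, 'cx': 275.2584830714859, 'cy': 201.54033896794235, 'xyz': array([ 0.55321773, -0.93898958,  0.68332716]), 'attitude': array([ 0.99021179, -0.01457291,  0.01474428])}
{'fovy': 52.96839931085745, 'cx': 276.10073761869984, 'cy': 204.96619510369763, 'xyz': array([0.41806691, 0.00298227, 0.99104   ]), 'attitude': array([ 0.1481803 , -0.1353391 , -1.58185033])}
```

View pics/top0.png

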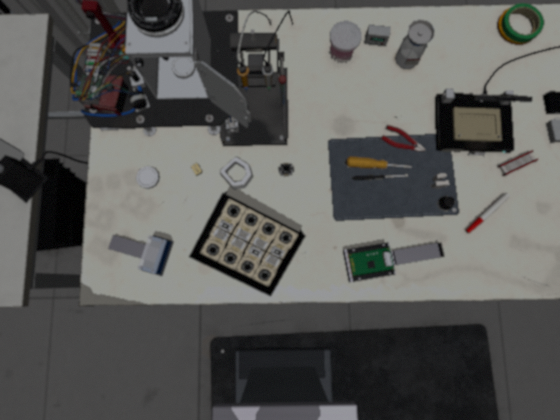

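View pics/side0.png

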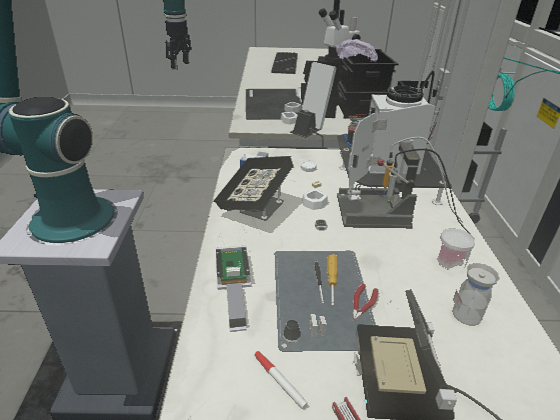

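```bash
python3 - <<'E'
from h import *
c=dict(np.load('top0.npz'));P=cloud(c)
def crop(n,u0,u1,v0,v1,s):
    im=c['pixels'][v0:v1,u0:u1,::-1];cv2.imwrite(n,cv2.resize(im,None,fx=s,fy=s,interpolation=cv2.INTER_CUBIC))
crop('pics/t_st.png',335,455,230,290,6)
crop('pics/t_cr.png',100,180,225,280,8)
for v in range(236,286,4):
    print(v,[f"{P[v,u,2]*1000:.0f}" for u in range(340,450,4)])
print('cradle')
for v in range(226,280,4):
    print(v,[f"{P[v,u,2]*1000:.0f}" for u in range(100,180,4)])
print(P[262,372],P[255,415],P[245,125],P[255,155],P[290,320], P[180,420])
E
```

```text
236 ['-1', '0', '1', '2', '-1', '-1', '-2', '-3', '-1', '1', '0', '-1', '-1', '1', '-0', '1', '-2', '-2', '1', '-2', '-3', '2', '0', '-3', '-0', '1', '-5', '1']
240 ['0', '-2', '-2', '-3', '-3', '-1', '-2', '1', '-2', '-1', '0', '-2', '1', '0', '-0', '2', '-2', '-1', '-3', '2', '2', '3', '-3', '-4', '1', '-0', '-0', '-2']
244 ['-3', '-2', '-3', '0', '2', '1', '-1', '-0', '33', '33', '30', '33', '32', '3', '-2', '0', '-2', '-0', '2', '0', '0', '-1', '21', '17', '18', '22', '-3', '1']
248 ['0', '-0', '-3', '30', '32', '29', '29', '30', '33', '34', '27', '28', '25', '1', '2', '1', '17', '22', '18', '16', '16', '20', '18', '15', '23', '20', '0', '-2']
252 ['-1', '15', '26', '32', '29', '23', '23', '25', '27', '25', '27', '40', '39', '5', '23', '18', '21', '21', '19', '15', '18', '19', '20', '21', '21', '16', '1', '-2']
256 ['-1', '6', '17', '27', '25', '27', '27', '26', '25', '22', '28', '38', '44', '8', '19', '15', '19', '17', '20', '18', '21', '20', '17', '19', '17', '17', '18', '-4']
260 ['-1', '-1', '31', '24', '26', '27', '25', '22', '28', '25', '28', '28', '43', '26', '15', '21', '
[... 2281 characters left out ...]
66 ['-0', '0', '1', '-2', '-1', '-2', '-1', '-3', '-0', '-1', '49', '48', '48', '54', '49', '32', '5', '1', '-6', '-2']
270 ['1', '-1', '-2', '-0', '-0', '1', '-0', '991', '-2', '-4', '-0', '4', '49', '50', '49', '21', '3', '-2', '-3', '0']
274 ['-0', '-2', '-2', '-0', '1', '-1', '-1', '-1', '-0', '-2', '2', '-1', '1', '-1', '0', '7', '-2', '-1', '-5', '-3']
278 ['1', '-0', '-1', '-3', '0', '-1', '-1', '0', '-1', '1', '1', '-2', '-4', '-2', '3', '2', '-2', '-1', '-3', '-1']
[ 0.45891974 -0.20596506  0.02534485] [ 0.47353204 -0.3062277   0.01943056] [0.50689289 0.36038153 0.01894752] [0.48067829 0.28060309 0.05071017] [ 0.39792124 -0.08829386  0.00112125] [ 0.6528286  -0.33602497  0.00476153]
```

```bash
python3 - <<'E'
from h import *
c=dict(np.load('side0.npz'));P=cloud(c)
im=c['pixels'][235:340,200:270,::-1];cv2.imwrite('pics/s_st.png',cv2.resize(im,None,fx=5.5,fy=5.5,interpolation=cv2.INTER_CUBIC))
im=c['pixels'][140:200,220:300,::-1];cv2.imwrite('pics/s_cr.png',cv2.resize(im,None,fx=8,fy=8,interpolation=cv2.INTER_CUBIC))
E
```

```text
(no output)
```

View pics/t_st.png

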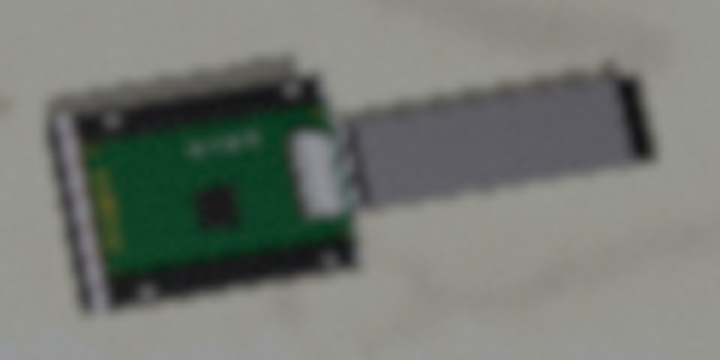

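View pics/t_cr.png

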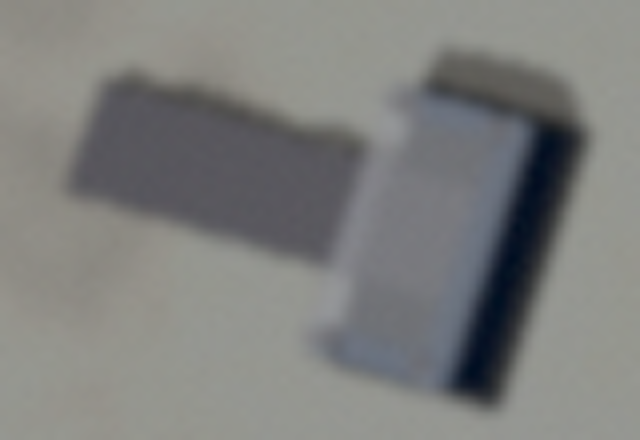

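View pics/s_st.png

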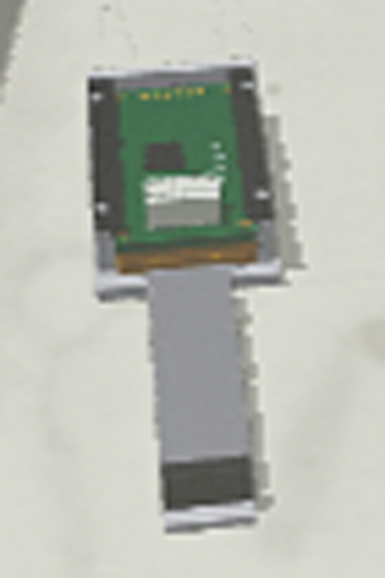

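View pics/s_cr.png

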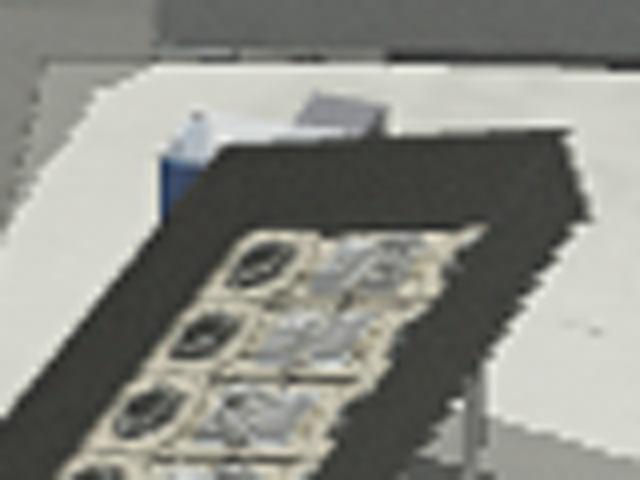

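```bash
cat >> h.py <<'E'
def ray(c,uv,z):
    uv=np.atleast_2d(np.asarray(uv,float));h=c['pixels'].shape[0];f=h/2/np.tan(np.radians(c['fovy'])/2)
    d=np.stack([(uv[:,0]-c['cx'])/f,-(uv[:,1]-c['cy'])/f,-np.ones(len(uv))],-1)@att(c).T
    o=np.array(c['xyz']);t=(z-o[2])/d[:,2];return o+d*t[:,None]
def proj(c,p):
    h=c['pixels'].shape[0];f=h/2/np.tan(np.radians(c['fovy'])/2)
    q=(np.atleast_2d(p)-np.array(c['xyz']))@att(c)
    return np.stack([c['cx']+f*q[:,0]/-q[:,2],c['cy']-f*q[:,1]/-q[:,2]],-1)
E
python3 - <<'E'
from h import *
c=dict(np.load('top0.npz'))
hsv=cv2.cvtColor(c['pixels'],cv2.COLOR_RGB2HSV)
px=c['pixels'].astype(int)
def rect(mask,box,z,name):
    u0,u1,v0,v1=box;m=np.zeros(mask.shape,np.uint8);m[v0:v1,u0:u1]=mask[v0:v1,u0:u1]
    n,l,s,ce=cv2.connectedComponentsWithStats(m);i=1+np.argmax(s[1:,4]);v,u=np.nonzero(l==i)
    p=ray(c,np.stack([u,v],-1),z)[:,:2].astype(np.float32)
    r=cv2.minAreaRect(p);mu=p.mean(0);w,V=np.linalg.eigh(np.cov(p.T))
    print(name,len(u),'rect',np.round(r[0],4),np.round(r[1],4),r[2],'mean',mu,'pca ang',np.degrees(np.arctan2(V[1,1],V[0,1])))
g=px.sum(2)
for (u,v) in [(410,255),(390,240),(388,256),(370,265),(442,250),(440,248),(130,245),(128,225),(155,255),(142,255)]: print(u,v,px[v,u])
gr=((g<345)&(g>200)&(np.abs(px[:,:,0]-px[:,:,1])<25)).astype(np.uint8)
rect(gr,(393,450,236,275),.0192,'tongue')
rect(((px[:,:,1]>px[:,:,0]+25)).astype(np.uint8),(340,400,236,285),.026,'green')
rect((g>400).astype(np.uint8),(380,395,248,270),.042,'conn')
rect(gr,(100,149,226,266),.018,'bed')
E
```

```text
410 255 [ 96  95 101]
390 240 [149 151 143]
388 256 [140 142 146]
370 265 [26 26 29]
442 250 [67 67 64]
440 248 [21 22 21]
130 245 [89 88 94]
128 225 [149 149 142]
155 255 [121 122 127]
142 255 [120 120 126]
tongue 816 rect [ 0.4768 -0.3075] [0.054  0.1311] 18.143672943115234 mean [ 0.47826675 -0.30922687] pca ang 101.10449191450778
green 671 rect [ 0.4609 -0.2029] [0.0495 0.0904] 8.815998077392578 mean [ 0.46038955 -0.19854571] pca ang 98.7836317116369
conn 34 rect [ 0.4655 -0.2376] [0.025  0.0065] 10.626676559448242 mean [ 0.46556017 -0.23783289] pca ang -170.1279904104053
bed 575 rect [0.507  0.3565] [0.0815 0.0396] 73.96196746826172 mean [0.5061862  0.35656053] pca ang 74.51213558107645
```

```bash
cat > fit.py <<'E'
from h import *
from scipy.optimize import minimize
S=8
def tf(p,loc):
    loc=np.array(loc,float);c_,s_=np.cos(p[2]),np.sin(p[2])
    return np.stack([p[0]+c_*loc[:,0]-s_*loc[:,1],p[1]+s_*loc[:,0]+c_*loc[:,1],loc[:,2]],-1)
def rect(x0,x1,y0,y1,z): return [[x0,y0,z],[x1,y0,z],[x1,y1,z],[x0,y1,z]]
def lab(c,p,polys,box):
    u0,u1,v0,v1=box;H,W=(v1-v0)*S,(u1-u0)*S
    L=np.zeros((H,W),np.uint8)
    for k,(i,q) in enumerate(polys):
        uv=(proj(c,tf(p,q))-[u0,v0]+.5)*S-.5
        cv2.fillConvexPoly(L,np.round(uv*16).astype(np.int32),i,shift=4)
    return L
def fit(c,p0,polys,box,ignore=(),show=None):
    u0,u1,v0,v1=box;img=c['pixels'][v0:v1,u0:u1].astype(float);img=cv2.GaussianBlur(img,(0,0),.5)
    n=max(i for i,_ in polys)+1
    def cost(p,ret=False):
        L=lab(c,p,polys,box)
        F=np.stack([cv2.GaussianBlur(cv2.resize((L==i).astype(np.float32),(u1-u0,v1-v0),interpolation=cv2.INTER_AREA),(0,0),.7) for i in range(n)],-1)
        A=F.reshape(-1,n).astype(float);B=img.reshape(-1,3)
        w=np.ones(len(A))
        for i in ignore: w*=A[:,i]<.02
        X=np.linalg.lstsq(A*w[:,None],B*w[:,None],rcond=None)[0];r=(A@X-B)*w[:,None]
        return (A@X).reshape(img.shape) if ret else (np.abs(r)).sum()/w.sum()
    r=minimize(cost,p0,method='Nelder-Mead',options=dict(initial_simplex=[p0]+[np.array(p0)+d for d in np.diag([.006,.006,.06])],xatol=1e-5,fatol=1e-4))
    if show:
        m=cost(r.x,True);o=np.hstack([img,np.clip(m,0,255)])
        cv2.imwrite(show,cv2.resize(o[:,:,::-1].astype(np.uint8),None,fx=min(6,790/o.shape[1]),fy=min(6,790/o.shape[1]),interpolation=cv2.INTER_NEAREST))
    return r.x,r.fun
ST=[(5,rect(0,114,-38,38,.008)),(5,rect(.106,.114,-.038,.038,.0325)),(1,rect(-.103,0,-.017,.017,.0192)),(2,rect(-.110,-.104,-.017,.017,.0225))]
ST=[(5,rect(.106,.114,-.038,.038,.0325)),(1,rect(-.104,.005,-.017,.017,.0192)),(2,rect(-.110,-.104,-.017,.017,.0225)),
 (3,rect(.010,.106,-.029,.029,.026)),(4,rect(.016,.030,-.015,.015,.026)),(4,rect(.016,.030,-.015,.015,.034)),(4,rect(.016,.030,-.015,.015,.042)),(2,rect(.012,.106,.025,.038,.0325)),(2,rect(.012,.106,-.038,-.025,.0325))]
CR=[(1,rect(-.03,.076,-.017,.017,.018)),(2,rect(-.058,-.016,-.043,.043,.05))]
E
python3 - <<'E'
from fit import *
c=dict(np.load('top0.npz'))
print(fit(c,[.465,-.255,np.radians(98.8)],ST,(338,452,232,290),show='pics/fit_st.png'))
print(fit(c,[.497,.315,np.radians(74.3)],CR,(100,150,228,276),show='pics/fit_cr.png'))
print(fit(c,[.497,.315,np.radians(74.3)],CR[:1],(100,138,228,276),show='pics/fit_cr2.png'))
c=dict(np.load('side0.npz'))
print('side',fit(c,[.465,-.255,np.radians(98.8)],ST[1:2]+ST[3:],(205,262,238,320),show='pics/fit_st_s.png'))
E
```

```text
(array([ 0.47134633, -0.25964272,  1.73091498]), np.float64(21.8305872087792))
(array([0.4956491 , 0.32351024, 1.27453551]), np.float64(15.222729738771262))
(array([0.49518017, 0.3236661 , 1.27571539]), np.float64(13.871829281228134))
side (array([ 0.47087623, -0.26205051,  1.73612509]), np.float64(47.33633416636127))
```

View pics/fit_st.png

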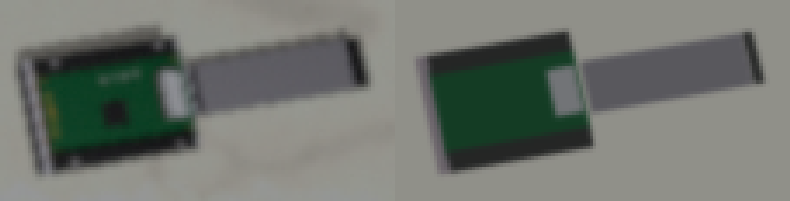

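View pics/fit_cr.png

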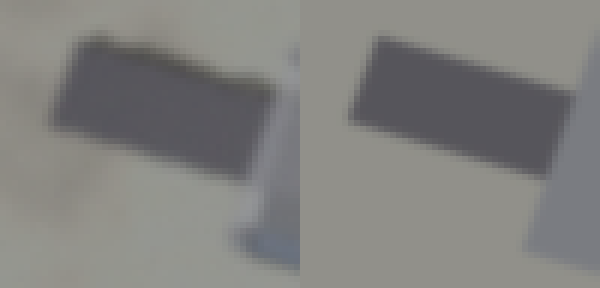

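View pics/fit_st_s.png

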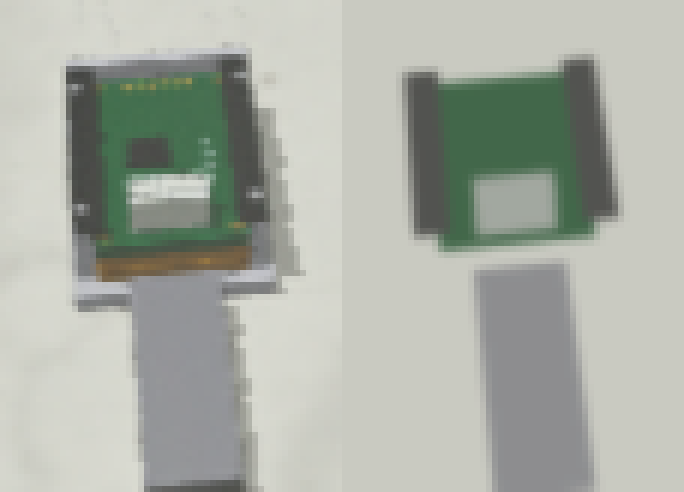

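```bash
cat >> fit.py <<'E'
STP=np.array([.4712,-.2605,1.7325]); CRP=np.array([.4955,.3236,1.275])
def go(target,yaw=None):
    s=bot.read_state();M=R.from_rotvec(s['tcp_rot']).as_matrix();y=np.arctan2(M[1,1],M[0,1])
    d=M.T@(np.array(target)-s['tool_pos'])*1000
    t=0 if yaw is None else -np.degrees((yaw-y+np.pi)%(2*np.pi)-np.pi)
    print('shift',np.round(d,1),'turn',round(t,2),'yaw',round(np.degrees(y),2),'tilt',np.round(M[:,2],4),'pos',np.round(s['tool_pos'],4),'F',np.round(s['wrist_force'],2),'T',np.round(s['torque'],2),'w',round(s['width'],3),'t',s['time'])
E
python3 - <<'E'
from fit import *
a=tf(STP,[[.023,0,.2]])[0];print(a)
go([.47,.3,.23],STP[2]+np.pi);go(a,STP[2]+np.pi)
E
```

```text
[ 0.467497   -0.23780005  0.2       ]
shift [-362.2 -250.4    0.5] turn 153.79 yaw 73.05 tilt [-7.0e-04 -1.9e-03 -1.0e+00] pos [0.1965 0.6451 0.2301] F [-0.15 -0.07  0.29] T [ 0.03 -0.   -0.02] w 1.005 t 0.1
shift [-516.6 -765.5   31.6] turn 153.79 yaw 73.05 tilt [-7.0e-04 -1.9e-03 -1.0e+00] pos [0.1965 0.6451 0.2301] F [-0.15 -0.07  0.29] T [ 0.03 -0.   -0.02] w 1.005 t 0.1
```

Emit:
{"api": "move_arm", "payload": {
  "steps": [
    [-362, -250, 0, 70, 100],
    [-362, -250, 0, 70, 100],
    [-362, -250, 0, 70, 100],
    [-362, -250, 0, 70, 100],
    [-362, -250, 0, 70, 100],
    [-362, -250, 0, 70, 100],
    [-362, -250, 0, 70, 100],
    [-362, -250, 0, 70, 100],
    [-362, -250, 0, 80, 100],
    [-516, -765, 0, 154, 100],
    [-516, -765, 0, 154, 100],
    [-516, -765, 0, 154, 100],
    [-516, -765, 0, 154, 100],
    [-516, -765, 0, 154, 100],
    [-516, -765, 0, 154, 100],
    [-516, -765, 0, 154, 100],
    [-516, -765, 0, 154, 100],
    [-516, -765, 0, 154, 45],
    [-516, -765, 0, 154, 45],
    [-516, -765, 0, 154, 45]
  ]
}}

```text
time: 2.1
tool_pos: [0.4666, -0.2393, 0.231]
tcp_rot: [3.132, 0.245, -0.0]
wrist_force: [0.8, 0.5, -0.1]
width: 0.515
```

```bash
python3 - <<'E'
from fit import *
go(tf(STP,[[.023,0,.06]])[0],STP[2]+np.pi)
E
```

```text
shift [  1.2  -1.4 171. ] turn -0.31 yaw -81.05 tilt [-3.e-04 -3.e-04 -1.e+00] pos [ 0.4666 -0.2393  0.231 ] F [ 0.76  0.47 -0.05] T [ 0.01 -0.02  0.  ] w 0.515 t 2.1
```

Emit:
{"api": "move_arm", "payload": {
  "steps": [
    [1, -1.5, 80, -0.3, 45],
    [1, -1.5, 160, -0.3, 45],
    [1, -1.5, 161, -0.3, 45],
    [1, -1.5, 161, -0.3, 45],
    [1, -1.5, 161, -0.3, 45],
    [1, -1.5, 161, -0.3, 45]
  ]
}}

```text
time: 2.7
tool_pos: [0.4697, -0.2356, 0.0723]
tcp_rot: [3.13, 0.256, 0.004]
wrist_force: [0.4, 0.1, 0.2]
width: 0.449
```

```bash
python3 - <<'E'
from fit import *
go(tf(STP,[[.023,0,.06]])[0],STP[2]+np.pi)
for n,b in(('side',(200,275,200,320)),('top',(335,455,215,290))):
    c=cam(n);im=c['pixels'][b[2]:b[3],b[0]:b[1],::-1];cv2.imwrite(f'pics/{n}1.png',cv2.resize(im,None,fx=5,fy=5,interpolation=cv2.INTER_CUBIC))
go(tf(STP,[[.023,0,.06]])[0],STP[2]+np.pi)
E
```

```text
shift [-2.5  1.8 12.3] turn 0.1 yaw -80.63 tilt [ 0.0025 -0.0014 -1.    ] pos [ 0.4697 -0.2356  0.0723] F [0.4  0.12 0.18] T [-0.01  0.03 -0.01] w 0.449 t 2.7
shift [-3.4  1.1 13.5] turn 0.11 yaw -80.63 tilt [ 0.0049 -0.0028 -1.    ] pos [ 0.4706 -0.2361  0.0735] F [ 0.35 -0.32 -0.08] T [-0.02 -0.01 -0.02] w 0.449 t 2.8
```

View pics/side1.png

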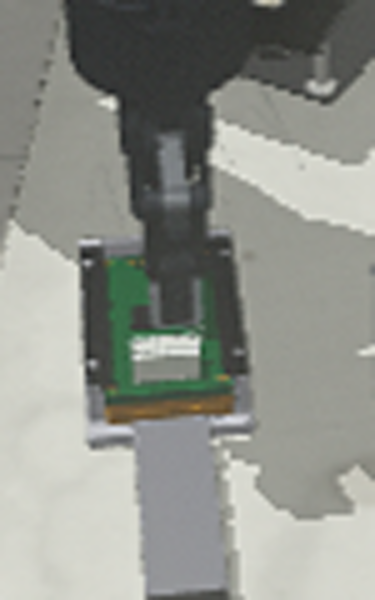

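View pics/top1.png

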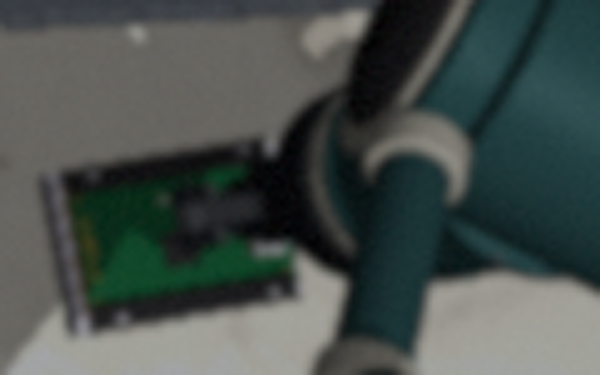

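Emit:
{"api": "move_arm", "payload": {
  "steps": [
    [0, 0, 0, 0, 45],
    [0, 0, 0, 0, 45],
    [0, 0, 0, 0, 45],
    [0, 0, 0, 0, 45]
  ]
}}

```text
time: 3.2
tool_pos: [0.4683, -0.2349, 0.0707]
tcp_rot: [3.131, 0.256, 0.001]
wrist_force: [-0.3, 0.0, 0.0]
width: 0.449
```

```bash
python3 - <<'E'
from fit import *
go(tf(STP,[[.023,0,.06]])[0],STP[2]+np.pi)
print(bot.read_state()['q'],bot.read_state()['joint_vel'])
E
```

```text
shift [-1.3  2.7 10.7] turn 0.09 yaw -80.64 tilt [ 6.e-04 -4.e-04 -1.e+00] pos [ 0.4683 -0.2349  0.0707] F [-0.27  0.03  0.  ] T [0.01 0.01 0.04] w 0.449 t 3.2
[-5.12547872e-01  1.38492929e-01  2.07497634e+00 -1.80962624e-05
  9.27395698e-01  8.94950655e-01] [-0.00123762  0.00441607  0.00375027  0.00083318 -0.00199128  0.00029755]
```

Emit:
{"api": "move_arm", "payload": {
  "newtons": 30,
  "steps": [
    [-1.3, 2.7, 20, 0, 45],
    [-1.3, 2.7, 39.5, 0, 45],
    [-1.3, 2.7, 39.5, 0, 45],
    [-1.3, 2.7, 39.5, 0, 45],
    [-1.3, 2.7, 39.5, 0, 45],
    [-1.3, 2.7, 39.5, 0, 45],
    [-1.3, 2.7, 39.5, 0, 45]
  ]
}}

```text
time: 3.9
tool_pos: [0.4679, -0.2381, 0.0317]
tcp_rot: [3.13, 0.256, 0.002]
wrist_force: [-0.3, -0.1, 0.2]
width: 0.454
```

```bash
python3 - <<'E'
from fit import *
go(tf(STP,[[.023,0,.031]])[0],STP[2]+np.pi)
for n,b in(('side',(200,275,200,320)),('top',(335,455,215,290))):
    c=cam(n);im=c['pixels'][b[2]:b[3],b[0]:b[1],::-1];cv2.imwrite(f'pics/{n}2.png',cv2.resize(im,None,fx=5,fy=5,interpolation=cv2.INTER_CUBIC))
E
```

```text
shift [-0.4 -0.4  0.7] turn 0.09 yaw -80.64 tilt [ 1.4e-03 -9.0e-04 -1.0e+00] pos [ 0.4679 -0.2381  0.0317] F [-0.28 -0.11  0.15] T [ 0.01  0.04 -0.03] w 0.454 t 3.9
```

View pics/side2.png

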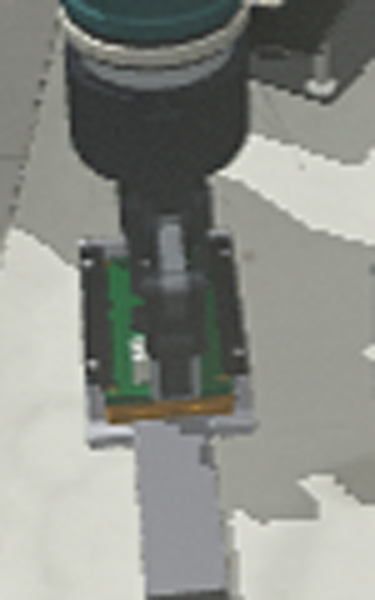

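View pics/top2.png

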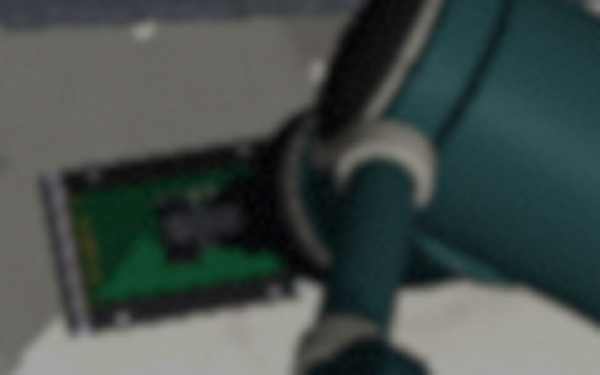

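```bash
python3 - <<'E'
from fit import *
c=dict(np.load('side0.npz'))
s=bot.read_state();M=R.from_rotvec(s['tcp_rot']).as_matrix()
for dy in(.019+.012,.019):
  for dx in(-.011,0,.011):
    p=s['tool_pos']+M@[dx,dy,-.006];print(dy,dx,(proj(c,p)[0]-[200,200])*5)
print((proj(c,tf(STP,[[.03,0,.042],[.016,0,.042],[.016,.015,.03],[.016,-.015,.03],[.01,.029,.023],[.01,-.029,.023]]))-[200,200])*5)
E
```

```text
0.031 -0.011 [148.09165737 400.01961157]
0.031 0 [173.28200047 397.5717619 ]
0.031 0.011 [198.3871095  395.13219479]
0.019 -0.011 [146.28344327 381.04977451]
0.019 0 [171.20715624 378.65993242]
0.019 0.011 [196.04743855 376.27809018]
[[166.19204253 331.15750978]
 [168.45977491 352.24071113]
 [135.90531028 375.28731397]
 [202.76361405 369.01839532]
 [105.96239919 399.07236626]
 [235.36296323 386.75809331]]
```

Emit:
{"api": "move_arm", "payload": {
  "newtons": 30,
  "steps": [
    [-1.5, 0, 0.5, 0, 45],
    [-1.5, 0, 0.5, 0, 10],
    [-1.5, 0, 0.5, 0, 5],
    [-1.5, 0, 0.5, 0, 5],
    [-1.5, 0, 0.5, 0, 5],
    [-1.5, 0, 0.5, 0, 5],
    [-1.5, 0, 0.5, 0, 5],
    [-1.5, 0, 0.5, 0, 5]
  ]
}}

```text
time: 4.8
tool_pos: [0.4658, -0.2381, 0.0304]
tcp_rot: [3.131, 0.256, 0.0]
wrist_force: [-0.4, -0.3, 0.7]
width: 0.152
```

```bash
python3 - <<'E'
from fit import *
go(tf(STP,[[.023,0,.031]])[0],STP[2]+np.pi)
for n,b in(('side',(200,275,200,320)),('top',(335,455,215,290))):
    c=cam(n);im=c['pixels'][b[2]:b[3],b[0]:b[1],::-1];cv2.imwrite(f'pics/{n}3.png',cv2.resize(im,None,fx=5,fy=5,interpolation=cv2.INTER_CUBIC))
E
```

```text
shift [ 1.7  0.  -0.6] turn 0.09 yaw -80.65 tilt [ 1.e-04 -2.e-04 -1.e+00] pos [ 0.4658 -0.2381  0.0304] F [-0.37 -0.28  0.67] T [-0.03  0.03  0.05] w 0.152 t 4.8
```

View pics/side3.png

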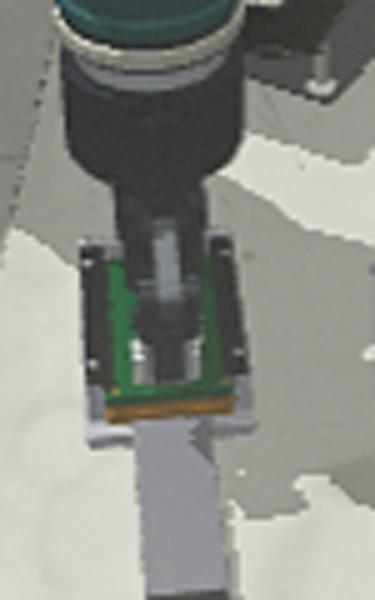

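Emit:
{"api": "move_arm", "payload": {
  "newtons": 30,
  "steps": [
    [0, 0, -0.8, 0, 5],
    [0, 0, -0.8, 0, 5],
    [0, 3, -1, 0, 5],
    [0, 8, -1, 0, 5],
    [0, 13, -1, 0, 5],
    [0, 18, -1, 0, 5],
    [0, 20, -1, 0, 5],
    [0, 20, -1, 0, 5],
    [0, 20, -1, 0, 5]
  ]
}}

```text
time: 5.8
tool_pos: [0.4689, -0.2578, 0.0312]
tcp_rot: [-3.131, -0.256, 0.0]
wrist_force: [0.5, -0.4, -0.7]
width: 0.157
```

```bash
python3 - <<'E'
from fit import *
go(tf(STP,[[.023-.105,0,.030]])[0],STP[2]+np.pi)
for n,b in(('side',(200,275,200,320)),('top',(335,455,215,290))):
    c=cam(n);im=c['pixels'][b[2]:b[3],b[0]:b[1],::-1];cv2.imwrite(f'pics/{n}4.png',cv2.resize(im,None,fx=5,fy=5,interpolation=cv2.INTER_CUBIC))
E
```

```text
shift [ 1.7 85.1  1.2] turn 0.07 yaw -80.66 tilt [-2.e-04  2.e-04 -1.e+00] pos [ 0.4689 -0.2578  0.0312] F [ 0.5  -0.36 -0.68] T [-0.01  0.02  0.04] w 0.157 t 5.8
```

View pics/side4.png

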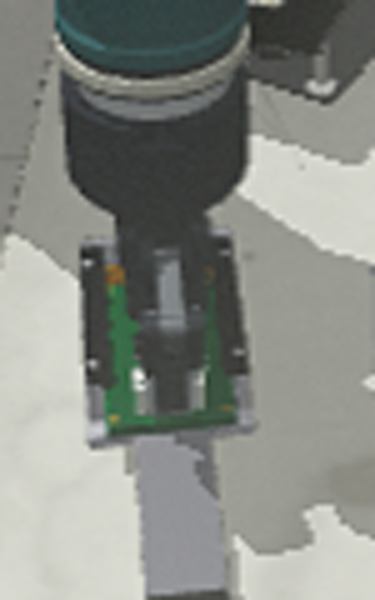

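Emit:
{"api": "move_arm", "payload": {
  "newtons": 30,
  "steps": [
    [0, 5, 0, 0, 5],
    [0, 12, 0, 0, 5],
    [0, 20, 0, 0, 5],
    [0, 28, 0, 0, 5],
    [0, 36, 0, 0, 5],
    [0, 44, 0, 0, 5],
    [0, 52, 0, 0, 5],
    [0, 60, 0, 0, 5],
    [0, 68, 0, 0, 5],
    [0, 76, 0, 0, 5],
    [0, 82, 0, 0, 5],
    [0, 85, 0, 0, 5],
    [0, 85, 0, 0, 5],
    [0, 85, 0, 0, 5],
    [0, 85, 0, 0, 5],
    [0, 85, 0, 0, 5]
  ]
}}

```text
time: 7.5
tool_pos: [0.4828, -0.3412, 0.0312]
tcp_rot: [-3.131, -0.257, 0.0]
wrist_force: [-0.0, -0.6, -0.3]
width: 0.153
```

```bash
python3 - <<'E'
from fit import *
go(tf(STP,[[.023-.105,0,.030]])[0],STP[2]+np.pi)
for n,b in(('side',(200,275,220,340)),('top',(335,455,215,290))):
    c=cam(n);im=c['pixels'][b[2]:b[3],b[0]:b[1],::-1];cv2.imwrite(f'pics/{n}5.png',cv2.resize(im,None,fx=5,fy=5,interpolation=cv2.INTER_CUBIC))
E
```

```text
shift [1.6 0.4 1.2] turn 0.1 yaw -80.63 tilt [-2.e-04  2.e-04 -1.e+00] pos [ 0.4828 -0.3412  0.0312] F [-0.04 -0.62 -0.31] T [-0.01 -0.01  0.04] w 0.153 t 7.5
```

View pics/side5.png

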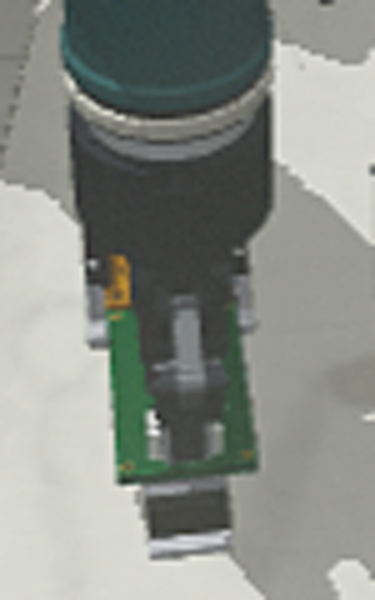

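View pics/top5.png

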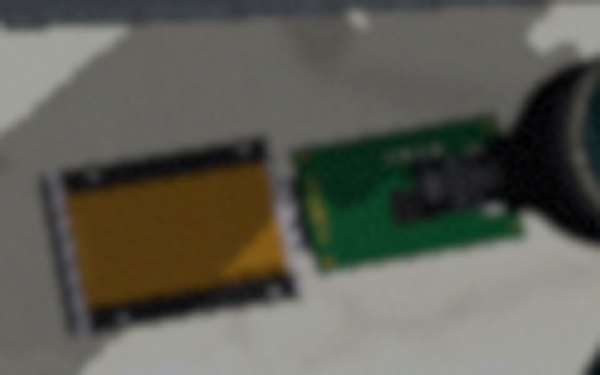

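Emit:
{"api": "move_arm", "payload": {
  "newtons": 20,
  "steps": [
    [0, 0, 0.8, 0, 5],
    [0, 0, 1.6, 0, 5],
    [0, 0, 1.8, 0, 5],
    [0, 0, 1.8, 0, 5],
    [0, 0, 1.8, 0, 5],
    [0, 0, 1.8, 0, 5]
  ]
}}

```text
time: 8.2
tool_pos: [0.4829, -0.3416, 0.0296]
tcp_rot: [-3.131, -0.256, -0.0]
wrist_force: [-0.2, -0.2, 0.9]
width: 0.152
```

```bash
python3 - <<'E'
from fit import *
go(tf(STP,[[.023-.105,0,.030]])[0],STP[2]+np.pi)
E
```

```text
shift [ 1.5  0.1 -0.4] turn 0.09 yaw -80.65 tilt [ 0.e+00  1.e-04 -1.e+00] pos [ 0.4829 -0.3416  0.0296] F [-0.2  -0.24  0.89] T [ 0.14  0.06 -0.01] w 0.152 t 8.2
```

Seated (force turned positive). Open and retreat upward.

Emit:
{"api": "move_arm", "payload": {
  "steps": [
    [0, 0, 0, 0, 30],
    [0, 0, 0, 0, 45],
    [0, 0, 0, 0, 45],
    [0, 0, 0, 0, 45],
    [0, 0, -5, 0, 45],
    [0, 0, -20, 0, 45],
    [0, 0, -60, 0, 45],
    [0, 0, -110, 0, 60],
    [0, 0, -150, 0, 100],
    [0, -150, -150, -20, 100],
    [0, -150, -150, -40, 100],
    [0, -150, -150, -60, 100],
    [0, -150, -150, -80, 100],
    [0, -150, -150, -90, 100],
    [0, -150, -150, -90, 100],
    [0, -150, -150, -90, 100],
    [0, -150, -150, -90, 100],
    [0, -150, -150, -90, 100]
  ]
}}

```text
time: 10.0
tool_pos: [0.4588, -0.1937, 0.181]
tcp_rot: [2.276, 2.163, 0.001]
wrist_force: [0.8, -0.0, 0.4]
width: 1.001
```

```bash
python3 - <<'E'
from fit import *
go(tf(STP,[[.023-.105,0,.030]])[0],STP[2]+np.pi)
for n,b in(('side',(200,275,220,340)),('top',(335,455,215,290))):
    c=cam(n);np.savez(f'{n}6.npz',**c);im=c['pixels'][b[2]:b[3],b[0]:b[1],::-1];cv2.imwrite(f'pics/{n}6.png',cv2.resize(im,None,fx=5,fy=5,interpolation=cv2.INTER_CUBIC))
E
```

```text
shift [-146.2   32.9  151.2] turn 77.8 yaw -2.94 tilt [ 1.7e-03 -8.0e-04 -1.0e+00] pos [ 0.4588 -0.1937  0.181 ] F [ 0.78 -0.02  0.39] T [ 0.03  0.04 -0.06] w 1.001 t 10.0
```

View pics/side6.png

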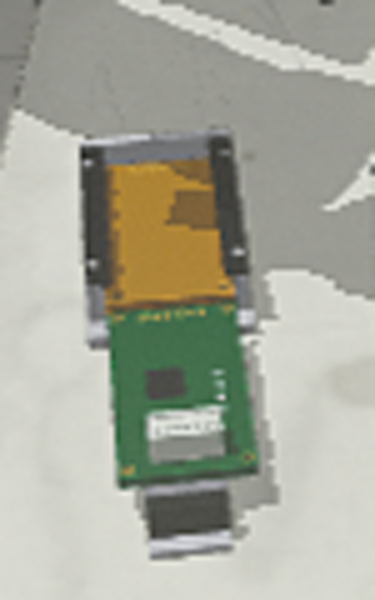

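View pics/top6.png

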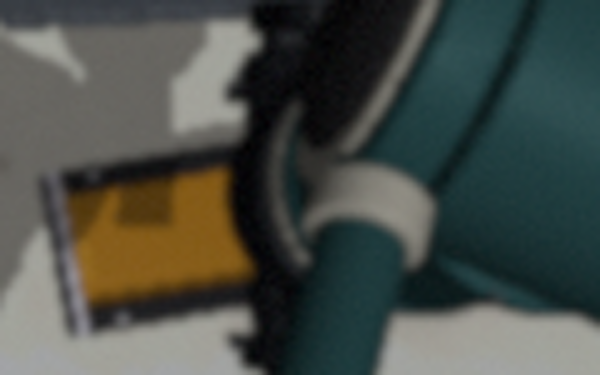

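```bash
cat >> fit.py <<'E'
def boardpolys(z): return [(1,rect(-.048,.048,-.029,.029,z+.006)),(2,rect(-.042,-.028,-.015,.015,z+.006)),(2,rect(-.042,-.028,-.015,.015,z+.014)),(2,rect(-.042,-.028,-.015,.015,z+.022))]
def inv(F,p):
    d=np.array(p[:2])-F[:2];c_,s_=np.cos(F[2]),np.sin(F[2]);return np.array([c_*d[0]+s_*d[1],-s_*d[0]+c_*d[1]])*1000,np.degrees(p[2]-F[2])
E
python3 - <<'E'
from fit import *
c=dict(np.load('side6.npz'))
b0=[*tf(STP,[[-.047,0,0]])[0][:2],STP[2]]
p,f=fit(c,b0,boardpolys(.0192),(215,260,280,322),show='pics/fit_b6.png');print(p,f,inv(STP,p))
# side shift of stocker tongue end for consistency
E
```

```text
[ 0.47763761 -0.30752308  1.73512238] 73.35172265444379 (array([-47.44609285,   1.21708655]), np.float64(0.15025118268684065))
```

View pics/fit_b6.png

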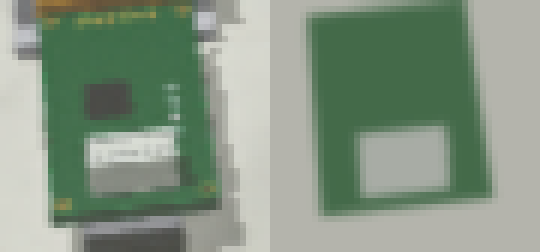

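```bash
python3 - <<'E'
from fit import *
go([.4751,-.2917,.06],np.radians(9.35))
E
```

```text
shift [-96.8  21.7 121. ] turn -12.62 yaw -3.27 tilt [ 1.6e-03 -8.0e-04 -1.0e+00] pos [ 0.4588 -0.1937  0.1809] F [0.18 0.35 0.17] T [ 0.04  0.01 -0.01] w 0.997 t 10.1
```

Emit:
{"api": "move_arm", "payload": {
  "steps": [
    [-40, 10, 0, -7, 100],
    [-80, 18, 0, -12.6, 100],
    [-97, 22, 40, -12.6, 100],
    [-97, 22, 90, -12.6, 100],
    [-97, 22, 110, -12.6, 100],
    [-97, 22, 121, -12.6, 100],
    [-97, 22, 121, -12.6, 100],
    [-97, 22, 121, -12.6, 100],
    [-97, 22, 121, -12.6, 100],
    [-97, 22, 121, -12.6, 100]
  ]
}}

```text
time: 11.1
tool_pos: [0.4763, -0.2925, 0.0605]
tcp_rot: [2.032, 2.391, 0.001]
wrist_force: [1.1, -0.3, 0.7]
width: 1.0
```

```bash
python3 - <<'E'
from fit import *
go([.4751,-.2917,.005],np.radians(9.35))
for n,b in(('side',(190,285,220,340)),):
    c=cam(n);im=c['pixels'][b[2]:b[3],b[0]:b[1],::-1];cv2.imwrite(f'pics/{n}7.png',cv2.resize(im,None,fx=5,fy=5,interpolation=cv2.INTER_CUBIC))
E
```

```text
shift [ 1.1 -1.2 55.5] turn -0.05 yaw 9.3 tilt [ 0.003  -0.0021 -1.    ] pos [ 0.4763 -0.2925  0.0605] F [ 1.08 -0.29  0.67] T [-0.02  0.02  0.02] w 1.0 t 11.1
```

View pics/side7.png

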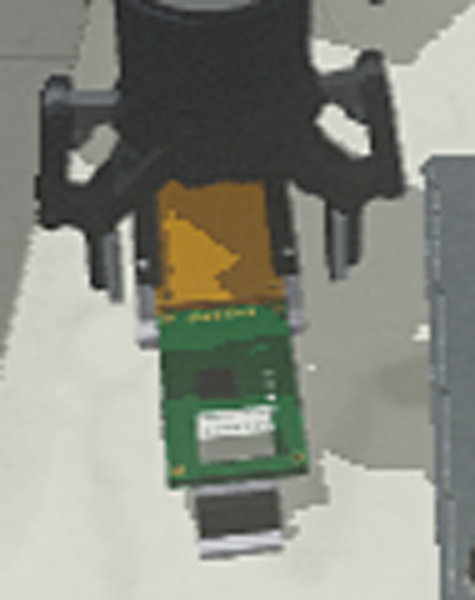

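Emit:
{"api": "move_arm", "payload": {
  "steps": [
    [0.5, -0.5, 20, 0, 100],
    [0.5, -0.5, 40, 0, 100],
    [0.5, -0.5, 50, 0, 100],
    [0.5, -0.5, 54.5, 0, 100],
    [0.5, -0.5, 54.5, 0, 100],
    [0.5, -0.5, 54.5, 0, 100],
    [0.5, -0.5, 54.5, 0, 100],
    [0.5, -0.5, 54.5, 0, 100]
  ]
}}

```text
time: 11.95
tool_pos: [0.4749, -0.2917, 0.0048]
tcp_rot: [2.033, 2.393, 0.0]
wrist_force: [-0.2, 0.2, 0.7]
width: 1.003
```

```bash
python3 - <<'E'
from fit import *
go([.4751,-.2917,.005],np.radians(9.35))
for n,b in(('side',(190,285,220,340)),):
    c=cam(n);im=c['pixels'][b[2]:b[3],b[0]:b[1],::-1];cv2.imwrite(f'pics/{n}8.png',cv2.resize(im,None,fx=5,fy=5,interpolation=cv2.INTER_CUBIC))
E
```

```text
shift [-0.1  0.2 -0.2] turn -0.05 yaw 9.3 tilt [ 1.2e-03 -8.0e-04 -1.0e+00] pos [ 0.4749 -0.2917  0.0048] F [-0.24  0.16  0.68] T [-0.02  0.04  0.05] w 1.003 t 11.95
```

View pics/side8.png

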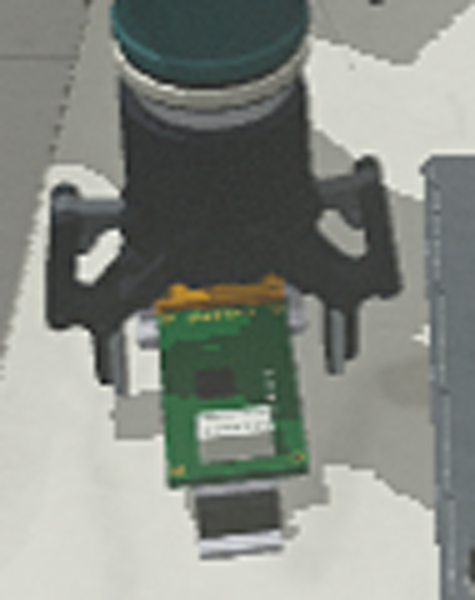

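Emit:
{"api": "move_arm", "payload": {
  "newtons": 50,
  "steps": [
    [0, 0, 0, 0, 80],
    [0, 0, 0, 0, 70],
    [0, 0, 0, 0, 55],
    [0, 0, 0, 0, 55],
    [0, 0, 0, 0, 55],
    [0, 0, 0, 0, 55],
    [0, 0, 0, 0, 55]
  ]
}}

```text
time: 12.7
tool_pos: [0.4745, -0.2914, 0.0045]
tcp_rot: [2.034, 2.394, 0.0]
wrist_force: [-2.0, 0.7, 6.0]
width: 0.664
```

```bash
python3 - <<'E'
from fit import *
go([.4751,-.2917,.005],np.radians(9.35))
for n,b in(('side',(190,285,220,340)),):
    c=cam(n);im=c['pixels'][b[2]:b[3],b[0]:b[1],::-1];cv2.imwrite(f'pics/{n}9.png',cv2.resize(im,None,fx=5,fy=5,interpolation=cv2.INTER_CUBIC))
E
```

```text
shift [-0.4  0.6 -0.5] turn -0.05 yaw 9.3 tilt [ 3.e-04 -2.e-04 -1.e+00] pos [ 0.4745 -0.2914  0.0045] F [-2.03  0.71  6.  ] T [ 0.23  0.2  -0.04] w 0.664 t 12.7
```

View pics/side9.png

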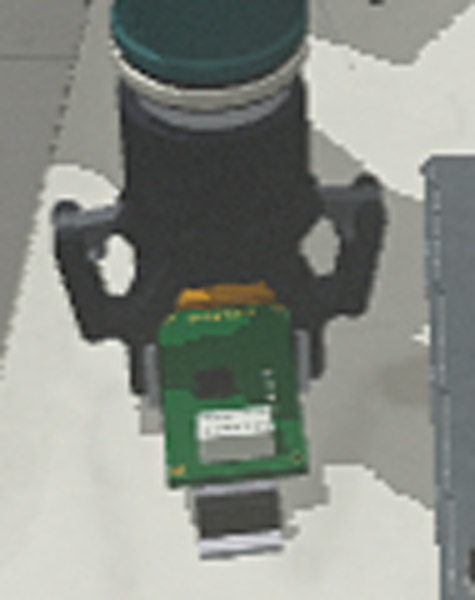

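Emit:
{"api": "move_arm", "payload": {
  "newtons": 50,
  "steps": [
    [0, 0, -2, 0, 55],
    [0, 0, -8, 0, 55],
    [0, 0, -20, 0, 55],
    [0, 0, -40, 0, 55],
    [0, 0, -65, 0, 55],
    [0, 0, -90, 0, 55],
    [0, 0, -120, 0, 55],
    [0, 0, -150, 0, 55],
    [0, 0, -180, 0, 55],
    [0, 0, -205, 0, 55],
    [0, 0, -220, 0, 55],
    [0, 0, -220, 0, 55],
    [0, 0, -220, 0, 55],
    [0, 0, -220, 0, 55]
  ]
}}

```text
time: 14.15
tool_pos: [0.4732, -0.2906, 0.2219]
tcp_rot: [-2.032, -2.392, 0.001]
wrist_force: [-0.5, -0.1, -1.6]
width: 0.664
```

```bash
python3 - <<'E'
from fit import *
go(tf(CRP,[[.09+.016,0,.22]])[0],CRP[2]-np.pi/2)
c=cam('side');save(c,'pics/side10.png')
c=cam('top');save(c,'pics/top10.png')
E
```

```text
shift [697.6 168.1   3.2] turn 26.25 yaw 9.3 tilt [-0.0029  0.0019 -1.    ] pos [ 0.4732 -0.2906  0.2219] F [-0.48 -0.15 -1.57] T [ 0.01 -0.03 -0.01] w 0.664 t 14.15
```

View pics/side10.png

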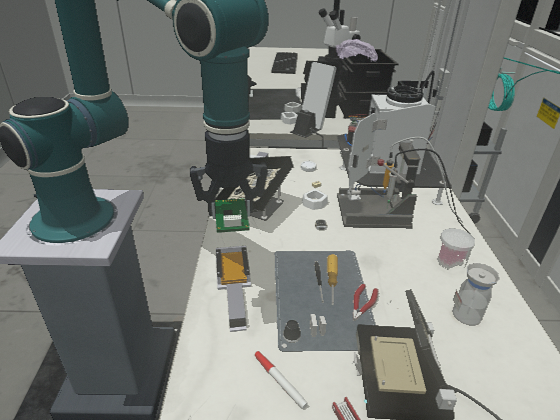

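View pics/top10.png

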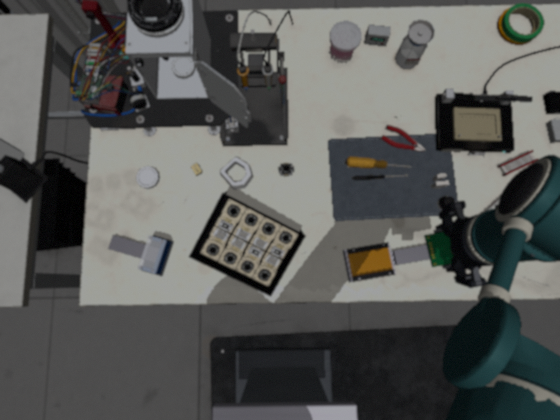

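```bash
python3 - <<'E'
from fit import *
go(tf(CRP,[[.048+.016,0,.22]])[0],CRP[2]-np.pi/2)
E
```

```text
shift [660.  149.5   3.1] turn 26.25 yaw 9.3 tilt [-0.0029  0.002  -1.    ] pos [ 0.4733 -0.2906  0.2219] F [ 0.03  0.19 -1.02] T [0.1  0.02 0.04] w 0.665 t 14.25
```

Emit:
{"api": "move_arm", "payload": {
  "newtons": 50,
  "steps": [
    [20, 5, 0, 0, 55],
    [50, 12, 0, 2, 55],
    [90, 20, 0, 4, 55],
    [130, 29, 0, 6, 55],
    [170, 38, 0, 8, 55],
    [210, 47, 0, 10, 55],
    [250, 56, 0, 12, 55],
    [290, 65, 0, 14, 55],
    [330, 74, 0, 16, 55],
    [370, 83, 0, 18, 55],
    [410, 92, 0, 20, 55],
    [450, 101, 0, 22, 55],
    [490, 110, 0, 24, 55],
    [530, 120, 0, 26, 55],
    [570, 129, 0, 26.2, 55],
    [610, 138, 0, 26.2, 55],
    [640, 145, 0, 26.2, 55],
    [655, 148.5, 0, 26.2, 55],
    [660, 149.5, 0, 26.2, 55],
    [660, 149.5, 0, 26.2, 55]
  ]
}}

```text
time: 16.25
tool_pos: [0.5148, 0.3838, 0.2231]
tcp_rot: [2.523, 1.871, -0.003]
wrist_force: [0.5, -0.5, -0.4]
width: 0.66
```

Emit:
{"api": "move_arm", "payload": {
  "newtons": 50,
  "steps": [
    [0, 0, 20, 0, 55],
    [0, 0, 50, 0, 55],
    [0, 0, 80, 0, 55],
    [0, 0, 110, 0, 55],
    [0, 0, 140, 0, 55],
    [0, 0, 160, 0, 55],
    [0, 0, 165, 0, 55],
    [0, 0, 165, 0, 55],
    [0, 0, 165, 0, 55],
    [0, 0, 165, 0, 55],
    [0, 0, 165, 0, 55]
  ]
}}

```text
time: 17.35
tool_pos: [0.5162, 0.3848, 0.0607]
tcp_rot: [2.524, 1.871, 0.004]
wrist_force: [-0.7, 0.0, -1.2]
width: 0.66
```

```bash
python3 - <<'E'
from fit import *
go(tf(CRP,[[.048+.016,0,.005]])[0],CRP[2]-np.pi/2)
c=cam('top');np.savez('top11.npz',**c);save(c,'pics/top11.png')
im=c['pixels'][215:290,80:200,::-1];cv2.imwrite('pics/top11c.png',cv2.resize(im,None,fx=6,fy=6,interpolation=cv2.INTER_CUBIC))
c=cam('side');save(c,'pics/side11.png')
im=c['pixels'][120:210,195:315,::-1];cv2.imwrite('pics/side11c.png',cv2.resize(im,None,fx=6,fy=6,interpolation=cv2.INTER_CUBIC))
E
```

```text
shift [-0.7 -2.  55.7] turn 0.05 yaw -16.9 tilt [ 0.0024  0.0016 -1.    ] pos [0.5162 0.3848 0.0607] F [-0.68  0.03 -1.22] T [ 0.04 -0.02 -0.03] w 0.66 t 17.35
```

View pics/top11c.png

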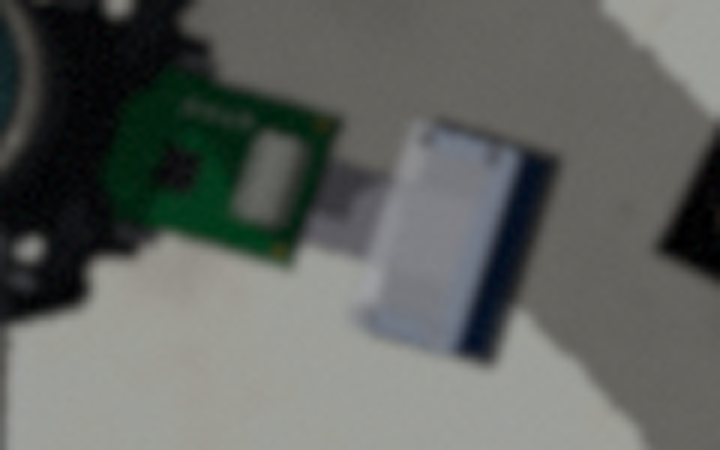

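View pics/side11c.png

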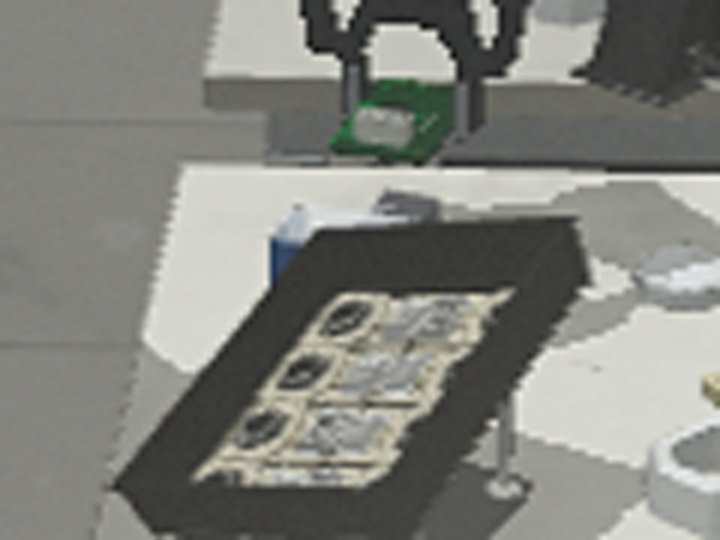

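```bash
cat >> fit.py <<'E'
def frontpolys(z): return [(1,rect(-.048,.0,-.029,.029,z+.006)),(2,rect(-.042,-.028,-.015,.015,z+.006)),(2,rect(-.042,-.028,-.015,.015,z+.014)),(2,rect(-.042,-.028,-.015,.015,z+.022))]
def bfit(c,z,p0,show=None,box=None):
    # box: pixel region around front 45 mm
    uv=proj(c,tf(p0,rect(-.056,-.006,-.038,.038,z+.006)))
    mask=None
    lo=np.floor(uv.min(0)).astype(int)-1;hi=np.ceil(uv.max(0)).astype(int)+1
    px=c['pixels'].astype(int);g=(px[:,:,1]-px[:,:,0]>12)
    return lo,hi
E
python3 - <<'E'
from fit import *
c=dict(np.load('top11.npz'))
z=.0754
p0=np.array([.5162-.016*np.cos(1.275)-.000,.3848-.016*np.sin(1.275),1.275])
print('pred',inv(CRP,p0))
# green front edges: collect subpixel via green mask; warp to board frame
px=c['pixels'].astype(np.float32)
h=.0005;xs=np.arange(-.062,.05,h);ys=np.arange(-.045,.045,h)
X,Y=np.meshgrid(xs,ys)
pts=tf(p0,np.stack([X.ravel(),Y.ravel(),np.full(X.size,z+.006)],-1))
uv=proj(c,pts).astype(np.float32).reshape(*X.shape,2)
W=cv2.remap(px,uv[...,0],uv[...,1],cv2.INTER_LINEAR)
cv2.imwrite('pics/warp11.png',cv2.resize(W[:,:,::-1],None,fx=3,fy=3))
G=W[...,1]-W[...,0]
# side edges by column, threshold half
for x in np.arange(-.044,-.01,.004):
    k=int(round((x-xs[0])/h));col=cv2.GaussianBlur(G[:,k:k+1],(1,5),0).ravel();t=np.median(col[(np.abs(ys)>.016)&(np.abs(ys)<.026)])/2
    i=np.nonzero(col>t)[0];print('x',round(x*1e3),'y edges',ys[i[0]]*1e3,ys[i[-1]]*1e3,'mid',(ys[i[0]]+ys[i[-1]])*500)
for y in np.arange(-.024,.025,.008):
    k=int(round((y-ys[0])/h));row=G[k];t=10;i=np.nonzero(row>t)[0];print('y',round(y*1e3),'front',xs[i[0]]*1e3)
E
```

```text
pred (array([48.57618816, -1.9611024 ]), np.float64(0.0))
x -44 y edges -23.99999999999998 28.500000000000068 mid 2.2500000000000435
x -40 y edges -26.499999999999982 27.000000000000064 mid 0.25000000000004186
x -36 y edges -26.999999999999982 27.000000000000064 mid 4.163336342344337e-14
x -32 y edges -26.999999999999982 27.000000000000064 mid 4.163336342344337e-14
x -28 y edges -26.999999999999982 27.000000000000064 mid 4.163336342344337e-14
x -24 y edges -26.999999999999982 26.500000000000064 mid -0.2499999999999586
x -20 y edges -26.999999999999982 26.500000000000064 mid -0.2499999999999586
x -16 y edges -26.999999999999982 26.500000000000064 mid -0.2499999999999586
x -12 y edges -26.499999999999982 27.000000000000064 mid 0.25000000000004186
y -24 front -47.999999999999986
y -16 front -48.999999999999986
y -8 front -49.999999999999986
y 0 front -49.499999999999986
y 8 front -48.999999999999986
y 16 front -48.999999999999986
y 24 front -49.499999999999986[ WARN:0@0.766] global loadsave.cpp:1063 imwrite_ Unsupported depth image for selected encoder is fallbacked to CV_8U.
```

View pics/warp11.png

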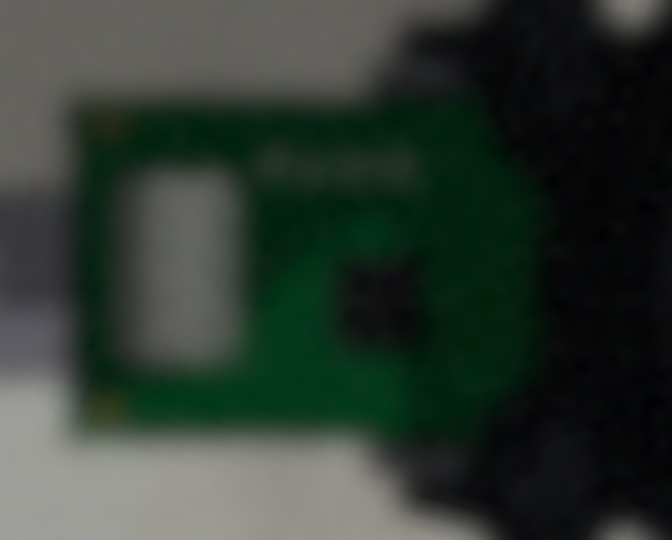

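Emit:
{"api": "move_arm", "payload": {
  "newtons": 50,
  "steps": [
    [0, -2, 15, 0, 55],
    [0, -2, 30, 0, 55],
    [0, -2, 42, 0, 55],
    [0, -2, 50, 0, 55],
    [0, -2, 52, 0, 55],
    [0, -2, 52, 0, 55],
    [0, -2, 52, 0, 55],
    [0, -2, 52, 0, 55],
    [0, -2, 52, 0, 55],
    [0, -2, 52, 0, 55]
  ]
}}

```text
time: 18.45
tool_pos: [0.5136, 0.385, 0.0076]
tcp_rot: [2.524, 1.871, 0.002]
wrist_force: [-0.5, 0.6, -1.5]
width: 0.667
```

```bash
cat > look.py <<'E'
from fit import *
def look(n,bz=None):
    s=bot.read_state();M=R.from_rotvec(s['tcp_rot']).as_matrix();yw=np.arctan2(M[1,1],M[0,1])+np.pi/2
    go(tf(CRP,[[.016,0,.004]])[0],CRP[2]-np.pi/2)
    p0=np.array([s['tool_pos'][0]-.016*np.cos(yw),s['tool_pos'][1]-.016*np.sin(yw),yw])
    print('pred board in cradle',inv(CRP,p0))
    c=cam('top');np.savez(f'top{n}.npz',**c);z=s['tool_pos'][2]+.0147 if bz is None else bz
    px=c['pixels'].astype(np.float32);h=.0005;xs=np.arange(-.062,.05,h);ys=np.arange(-.045,.045,h);X,Y=np.meshgrid(xs,ys)
    uv=proj(c,tf(p0,np.stack([X.ravel(),Y.ravel(),np.full(X.size,z+.006)],-1))).astype(np.float32).reshape(*X.shape,2)
    W=cv2.remap(px,uv[...,0],uv[...,1],cv2.INTER_LINEAR);G=W[...,1]-W[...,0]
    for x in np.arange(-.036,.02,.006):
        k=int(round((x-xs[0])/h));i=np.nonzero(G[:,k]>10)[0]
        if len(i): print('x',round(x*1e3),'edges',np.round([ys[i[0]]*1e3,ys[i[-1]]*1e3,(ys[i[0]]+ys[i[-1]])*500],1))
    im=c['pixels'][215:290,80:200,::-1];cv2.imwrite(f'pics/top{n}.png',cv2.resize(im,None,fx=6,fy=6,interpolation=cv2.INTER_CUBIC))
E
python3 -c "
from look import *
look(12)"
```

```text
shift [-48.    0.6   3.5] turn 0.05 yaw -16.9 tilt [ 8.e-04  5.e-04 -1.e+00] pos [0.5136 0.385  0.0076] F [-0.55  0.58 -1.46] T [0.05 0.   0.04] w 0.667 t 18.45
pred board in cradle (array([47.98544025,  0.59382397]), np.float64(0.04831182642586084))
x -36 edges [-27.5  28.    0.3]
x -30 edges [-27.5  28.5   0.5]
x -24 edges [-27.5  28.5   0.5]
x -18 edges [-27.5  28.    0.3]
x -12 edges [-27.5  27.5   0. ]
x -6 edges [-28.  28.   0.]
x 0 edges [-28.5  29.    0.3]
x 6 edges [-29.5  29.   -0.2]
x 12 edges [-29.   28.   -0.5]
x 18 edges [-27.   25.5  -0.7]
```

View pics/top12.png

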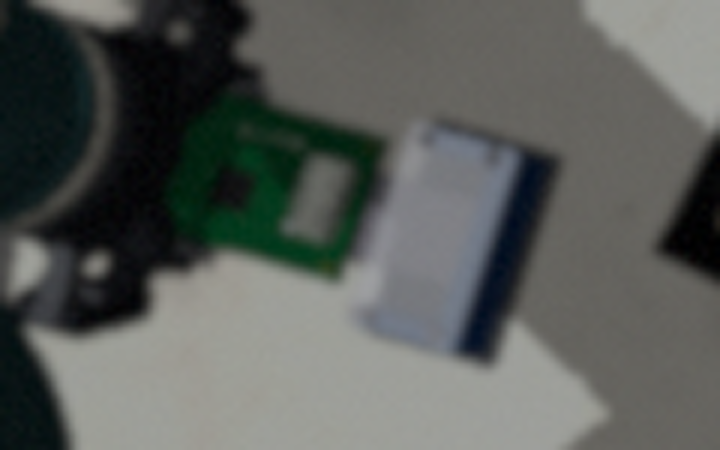

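```bash
python3 - <<'E'
from fit import *
c=dict(np.load('top0.npz'));px=c['pixels'].astype(np.float32)
for z in(.05,.018):
    h=.0005;xs=np.arange(-.07,.09,h);ys=np.arange(-.055,.055,h);X,Y=np.meshgrid(xs,ys)
    uv=proj(c,tf(CRP,np.stack([X.ravel(),Y.ravel(),np.full(X.size,z)],-1))).astype(np.float32).reshape(*X.shape,2)
    W=cv2.remap(px,uv[...,0],uv[...,1],cv2.INTER_CUBIC)
    cv2.imwrite(f'pics/warpc{int(z*1000)}.png',cv2.resize(np.clip(W,0,255).astype(np.uint8)[:,:,::-1],None,fx=2.4,fy=2.4))
E
```

```text
(no output)
```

View pics/warpc50.png

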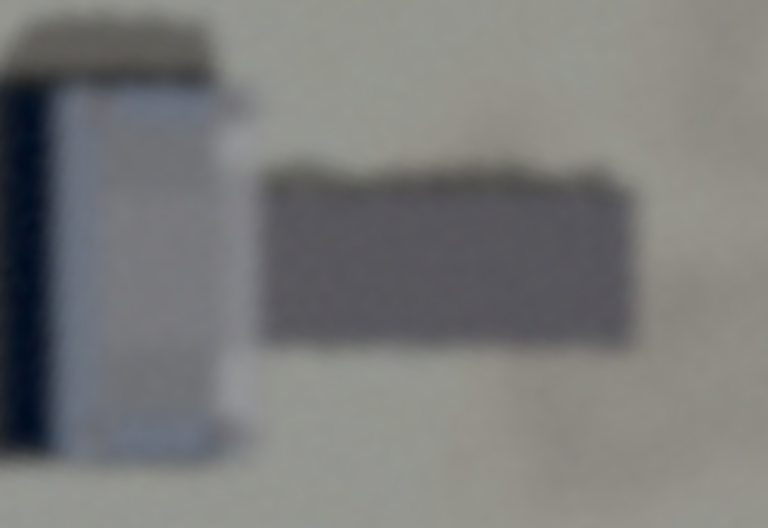

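View pics/warpc18.png

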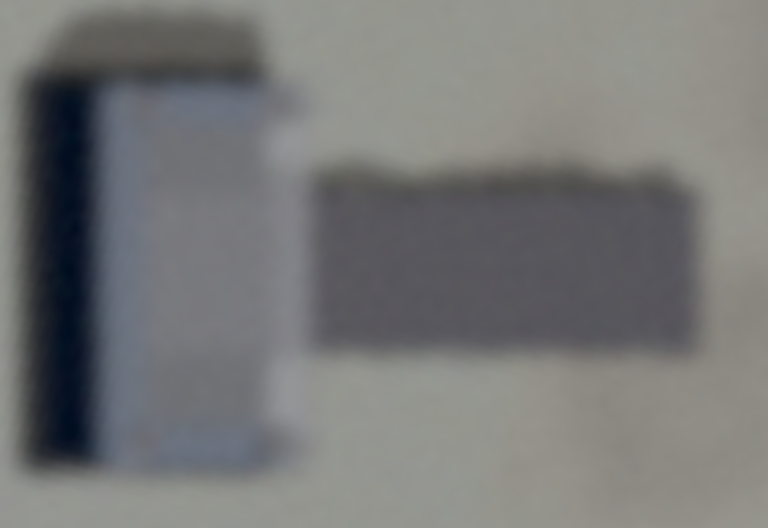

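Emit:
{"api": "move_arm", "payload": {
  "newtons": 50,
  "steps": [
    [0, 0.2, 2.5, 0, 55],
    [0, 0.2, 2.5, 0, 55],
    [-3, 0.2, 2.5, 0, 55],
    [-6, 0.2, 2.5, 0, 55],
    [-9, 0.2, 2.5, 0, 55],
    [-12, 0.2, 2.5, 0, 55],
    [-15, 0.2, 2.5, 0, 55],
    [-18, 0.2, 2.5, 0, 55],
    [-20, 0.2, 2.5, 0, 55],
    [-20, 0.2, 2.5, 0, 55],
    [-20, 0.2, 2.5, 0, 55]
  ]
}}

```text
time: 19.6
tool_pos: [0.5076, 0.3656, 0.0045]
tcp_rot: [-2.524, -1.871, -0.0]
wrist_force: [0.3, 0.4, -1.1]
width: 0.66
```

```bash
python3 -c "
from look import *
look(13)"
```

```text
shift [-27.7   0.6   0.5] turn 0.04 yaw -16.91 tilt [ 1.e-04  1.e-04 -1.e+00] pos [0.5076 0.3656 0.0045] F [ 0.32  0.36 -1.12] T [ 0.07  0.01 -0.01] w 0.66 t 19.6
pred board in cradle (array([27.69688133,  0.60586559]), np.float64(0.03878185598344406))
x -36 edges [-26.5  28.    0.8]
x -30 edges [-27.5  28.    0.3]
x -24 edges [-28.   28.5   0.3]
x -18 edges [-28.  28.   0.]
x -12 edges [-27.5  28.    0.3]
x -6 edges [-28.   27.5  -0.2]
x 0 edges [-28.5  28.5   0. ]
x 6 edges [-29.5  28.5  -0.5]
x 12 edges [-29.   28.5  -0.2]
x 18 edges [-26.5  24.5  -1. ]
```

View pics/top13.png

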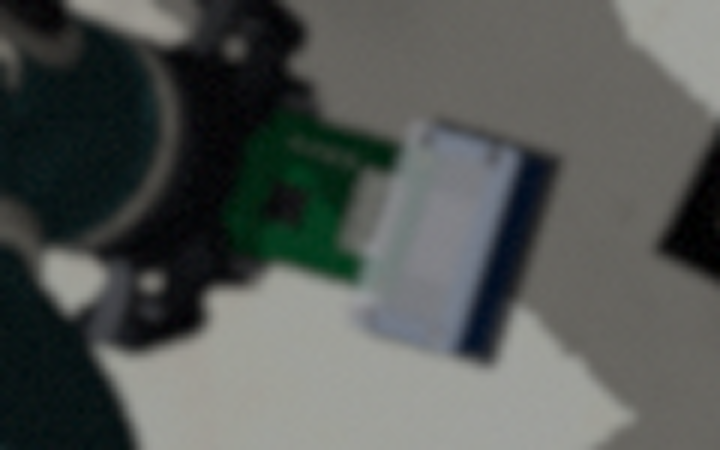

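Emit:
{"api": "move_arm", "payload": {
  "newtons": 50,
  "steps": [
    [-3, 0, 0, 0, 55],
    [-6, 0, 0, 0, 55],
    [-9, 0, 0, 0, 55],
    [-12, 0, 0, 0, 55],
    [-15, 0, 0, 0, 55],
    [-18, 0, 0, 0, 55],
    [-21, 0, 0, 0, 55],
    [-23, 0, 0, 0, 55],
    [-23, 0, 0, 0, 55],
    [-23, 0, 0, 0, 55],
    [-23, 0, 0, 0, 55]
  ]
}}

```text
time: 20.75
tool_pos: [0.501, 0.3437, 0.0045]
tcp_rot: [2.524, 1.871, 0.0]
wrist_force: [0.2, -0.6, -1.4]
width: 0.662
```

```bash
python3 -c "
from look import *
look(14)"
```

```text
shift [-4.9  0.6  0.5] turn 0.05 yaw -16.89 tilt [ 2.e-04  1.e-04 -1.e+00] pos [0.501  0.3437 0.0045] F [ 0.23 -0.6  -1.4 ] T [ 0.01  0.02 -0.02] w 0.662 t 20.75
pred board in cradle (array([4.85281351, 0.58979895]), np.float64(0.05477870004340251))
x -36 edges [-26.5  26.   -0.2]
x -30 edges [-26.   25.   -0.5]
x -24 edges [-26.   25.   -0.5]
x -18 edges [-26.5  26.5   0. ]
x -12 edges [-27.   28.    0.5]
x -6 edges [-28.   27.5  -0.2]
x 0 edges [-28.5  28.5   0. ]
x 6 edges [-29.5  29.   -0.2]
x 12 edges [-29.5  28.5  -0.5]
x 18 edges [-22.   23.    0.5]
```

Now lower to the bed, then creep to the stop.

Emit:
{"api": "move_arm", "payload": {
  "newtons": 50,
  "steps": [
    [-1, 0, 0.7, 0, 55],
    [-2, 0, 1.2, 0, 55],
    [-2, 0, 1.2, 0, 55],
    [-3, 0, 1.2, 0, 55],
    [-3.5, 0, 1.2, 0, 55],
    [-3.5, 0, 1.2, 0, 55],
    [-3.5, 0, 1.2, 0, 55]
  ]
}}

```text
time: 21.5
tool_pos: [0.5, 0.3402, 0.0034]
tcp_rot: [2.524, 1.871, 0.0]
wrist_force: [-0.1, -1.4, -0.6]
width: 0.665
```

```bash
python3 -c "
from look import *
go(tf(CRP,[[.016,0,.004]])[0],CRP[2]-np.pi/2)"
```

```text
shift [-1.2  0.5 -0.6] turn 0.05 yaw -16.89 tilt [ 3.e-04  0.e+00 -1.e+00] pos [0.5    0.3402 0.0034] F [-0.11 -1.37 -0.63] T [ 0.03 -0.04  0.01] w 0.665 t 21.5
```

Emit:
{"api": "move_arm", "payload": {
  "newtons": 50,
  "steps": [
    [-0.7, 0, 0, 0, 55],
    [-1.4, 0, 0, 0, 55],
    [-2, 0, 0, 0, 55],
    [-2.5, 0, 0, 0, 55],
    [-2.5, 0, 0, 0, 55],
    [-2.5, 0, 0, 0, 55]
  ]
}}

```text
time: 22.1
tool_pos: [0.5001, 0.3402, 0.004]
tcp_rot: [-2.523, -1.869, -0.007]
wrist_force: [0.7, 8.3, -1.2]
width: 0.665
```

```bash
python3 -c "
from look import *
go(tf(CRP,[[.016,0,.004]])[0],CRP[2]-np.pi/2)"
```

```text
shift [-1.2  0.5  0. ] turn 0.01 yaw -16.93 tilt [ 0.0024  0.004  -1.    ] pos [0.5001 0.3402 0.004 ] F [ 0.7   8.25 -1.2 ] T [ 1.28 -0.09 -0.02] w 0.665 t 22.1
```

Emit:
{"api": "move_arm", "payload": {
  "newtons": 50,
  "steps": [
    [-1, 0, 0, 0, 55],
    [-2, 0, 0, 0, 55],
    [-3, 0, 0, 0, 55],
    [-3, 0, 0, 0, 55],
    [-3, 0, 0, 0, 55],
    [-3, 0, 0, 0, 55]
  ]
}}

```text
time: 22.7
tool_pos: [0.5003, 0.3401, 0.005]
tcp_rot: [-2.522, -1.866, -0.015]
wrist_force: [0.1, 16.2, -4.0]
width: 0.663
```

```bash
python3 -c "
from look import *
look(15)
c=cam('side');im=c['pixels'][120:210,195:315,::-1];cv2.imwrite('pics/side15.png',cv2.resize(im,None,fx=6,fy=6))"
```

```text
shift [-1.2  0.3  0.9] turn -0.05 yaw -16.99 tilt [ 0.0052  0.0088 -0.9999] pos [0.5003 0.3401 0.005 ] F [ 0.14 16.18 -3.95] T [ 2.59  0.02 -0.09] w 0.663 t 22.7
pred board in cradle (array([1.21562835, 0.27625569]), np.float64(-0.04539031786715374))
x -36 edges [-28.  26.  -1.]
x -30 edges [-26.   23.5  -1.2]
x -24 edges [-27.  25.  -1.]
x -18 edges [-25.5  25.5   0. ]
x -12 edges [-26.5  27.5   0.5]
x -6 edges [-27.   28.    0.5]
x 0 edges [-28.5  29.    0.3]
x 6 edges [-29.5  28.5  -0.5]
x 12 edges [-29.5  28.   -0.7]
x 18 edges [-20.  22.   1.]
```

View pics/top15.png

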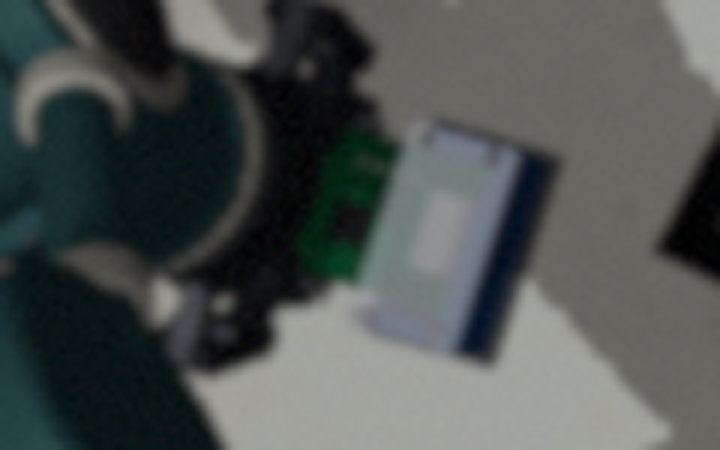

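Emit:
{"api": "move_arm", "payload": {
  "newtons": 20,
  "steps": [
    [2.5, 0, 0, 0, 55],
    [5, 0, 0, 0, 55],
    [5, 0, 0.3, 0, 55],
    [5, 0, 0.3, 0, 55],
    [5, 0, 0.3, 0, 55],
    [5, 0, 0.3, 0, 55]
  ]
}}

```text
time: 23.4
tool_pos: [0.4999, 0.3402, 0.0033]
tcp_rot: [-2.524, -1.87, -0.001]
wrist_force: [-0.8, 5.0, 2.1]
width: 0.663
```

```bash
python3 -c "
from look import *
go(tf(CRP,[[.016,0,.004]])[0],CRP[2]-np.pi/2)"
```

```text
shift [-1.2  0.6 -0.7] turn 0.03 yaw -16.92 tilt [ 4.e-04  1.e-03 -1.e+00] pos [0.4999 0.3402 0.0033] F [-0.8   5.    2.09] T [0.77 0.13 0.09] w 0.663 t 23.4
```

Still lightly pressed on the stop and seated on the bed; release.

Emit:
{"api": "move_arm", "payload": {
  "steps": [
    [0.3, 0, 0, 0, 72],
    [0.3, 0, 0, 0, 80],
    [0.3, 0, 0, 0, 90],
    [0.3, 0, 0, 0, 100],
    [0.3, 0, 0, 0, 100],
    [0.3, 0, 0, 0, 100],
    [0.3, 0, 0, 0, 100]
  ]
}}

```text
time: 24.1
tool_pos: [0.4999, 0.34, 0.003]
tcp_rot: [2.524, 1.871, -0.0]
wrist_force: [0.3, -0.6, 0.6]
width: 1.003
```

```bash
python3 -c "
from look import *
look(16,.018)"
```

```text
shift [-1.   0.6 -1. ] turn 0.05 yaw -16.9 tilt [ 0.e+00 -1.e-04 -1.e+00] pos [0.4999 0.34   0.003 ] F [ 0.26 -0.6   0.62] T [0.02 0.04 0.01] w 1.003 t 24.1
pred board in cradle (array([0.9532611 , 0.59734135]), np.float64(0.04994288682856239))
x -36 edges [-27.   26.   -0.5]
x -30 edges [-26.5  25.   -0.7]
x -24 edges [-26.   25.   -0.5]
x -18 edges [-27.   26.   -0.5]
x -12 edges [-26.5  27.5   0.5]
x -6 edges [-27.5  28.5   0.5]
x 0 edges [-28.   28.5   0.3]
x 6 edges [-28.   27.5  -0.2]
x 12 edges [-28.   27.   -0.5]
x 18 edges [-28.   27.   -0.5]
```

View pics/top16.png

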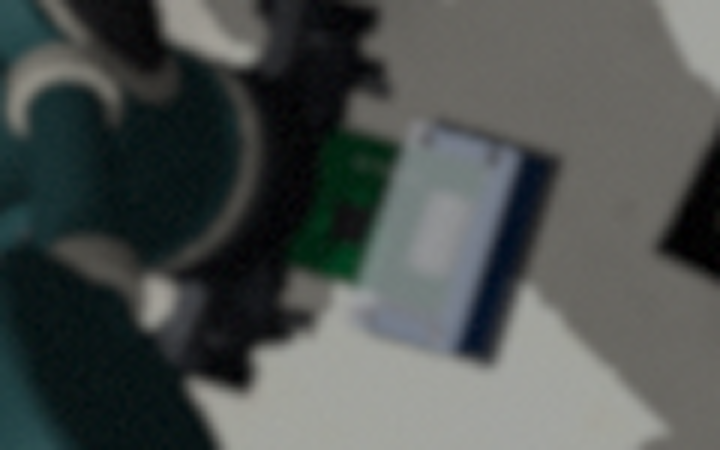

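Lift away and check.

Emit:
{"api": "move_arm", "payload": {
  "steps": [
    [0, 0, -5, 0, 100],
    [0, 0, -15, 0, 100],
    [0, 0, -35, 0, 100],
    [0, 0, -75, 0, 100],
    [0, 0, -120, 0, 100],
    [0, 0, -170, 0, 100],
    [50, 0, -220, 0, 100],
    [100, 0, -220, 0, 100],
    [150, 0, -220, 0, 100],
    [200, 0, -220, 0, 100],
    [200, 0, -220, 0, 100],
    [200, 0, -220, 0, 100],
    [200, 0, -220, 0, 100]
  ]
}}

```text
time: 25.45
tool_pos: [0.5577, 0.5311, 0.2231]
tcp_rot: [2.523, 1.871, -0.001]
wrist_force: [0.4, -0.1, 0.4]
width: 1.004
```

```bash
python3 - <<'E'
from fit import *
go([.5,.5,.2])
c=cam('top');np.savez('top17.npz',**c);save(c,'pics/top17.png');px=c['pixels'].astype(np.float32)
h=.0005;z=.024;xs=np.arange(-.07,.09,h);ys=np.arange(-.055,.055,h);X,Y=np.meshgrid(xs,ys)
uv=proj(c,tf(CRP,np.stack([X.ravel(),Y.ravel(),np.full(X.size,z)],-1))).astype(np.float32).reshape(*X.shape,2)
W=cv2.remap(px,uv[...,0],uv[...,1],cv2.INTER_CUBIC);G=W[...,1]-W[...,0]
cv2.imwrite('pics/warp17.png',cv2.resize(np.clip(W,0,255).astype(np.uint8)[:,:,::-1],None,fx=2.4,fy=2.4))
for y in np.arange(-.024,.025,.008):
    i=np.nonzero(G[int(round((y-ys[0])/h))]>12)[0];print('y',round(y*1e3),'rear',xs[i[-1]]*1e3)
for x in np.arange(-.004,.045,.008):
    i=np.nonzero(G[:,int(round((x-xs[0])/h))]>12)[0];print('x',round(x*1e3),'y',ys[i[0]]*1e3,ys[i[-1]]*1e3)
P=cloud(c);q=P.reshape(-1,3);d=(q[:,:2]-CRP[:2]);cx=np.cos(CRP[2])*d[:,0]+np.sin(CRP[2])*d[:,1];cy=-np.sin(CRP[2])*d[:,0]+np.cos(CRP[2])*d[:,1]
m=(cx>0)&(cx<.044)&(abs(cy)<.024);A=np.c_[cx[m],cy[m],np.ones(m.sum())];print('plane',np.linalg.lstsq(A,q[m,2],rcond=None)[0],np.median(q[m,2]))
# bare upper
a=dict(np.load('top6.npz'))
d=cv2.absdiff(dict(np.load('top0.npz'))['pixels'],c['pixels']).sum(2);v,u=np.nonzero(d[60:300,85:330]>120);print('changed',len(u),(u.min()+85,u.max()+85,v.min()+60,v.max()+60) if len(u) else '')
E
```

```text
shift [-46.4 -46.2  23.2] turn 0 yaw -16.87 tilt [-3.e-04 -8.e-04 -1.e+00] pos [0.5577 0.5311 0.2231] F [ 0.37 -0.09  0.43] T [-0.04 -0.04 -0.01] w 1.004 t 25.45
y -24 rear 41.00000000000009
y -16 rear 46.0000000000001
y -8 rear 40.50000000000009
y 0 rear 40.00000000000009
y 8 rear 47.5000000000001
y 16 rear 47.5000000000001
y 24 rear 44.50000000000009
x -4 y -25.999999999999975 27.00000000000007
x 4 y -26.499999999999975 28.000000000000075
x 12 y -26.499999999999975 28.000000000000075
x 20 y -26.499999999999975 28.000000000000075
x 28 y -26.999999999999975 28.000000000000075
x 36 y -26.499999999999975 28.000000000000075
x 44 y -21.49999999999997 23.50000000000007
plane [-0.00637635  0.01927165  0.0234096 ] 0.023279822221129565
changed 7135 (np.int64(85), np.int64(243), np.int64(141), np.int64(299))
```

View pics/top17.png

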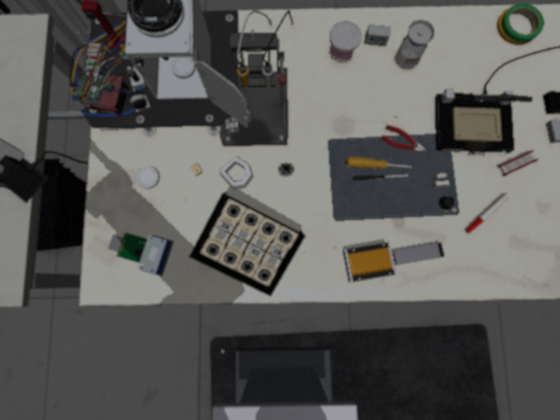

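View pics/warp17.png

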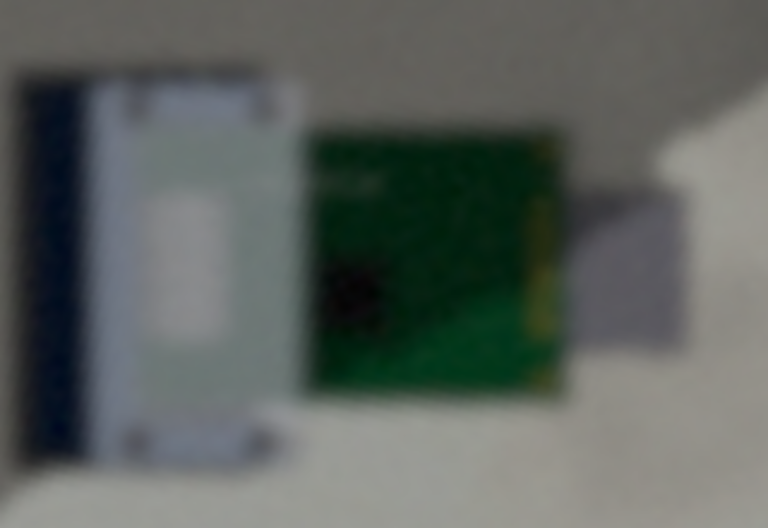

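```bash
python3 - <<'E'
from fit import *
c=dict(np.load('top17.npz'));px=c['pixels'].astype(np.float32)
h=.0005;z=.020;xs=np.arange(-.02,.12,h);ys=np.arange(-.045,.045,h);X,Y=np.meshgrid(xs,ys)
uv=proj(c,tf(STP,np.stack([X.ravel(),Y.ravel(),np.full(X.size,z)],-1))).astype(np.float32).reshape(*X.shape,2)
W=cv2.remap(px,uv[...,0],uv[...,1],cv2.INTER_LINEAR);G=W[...,0]-W[...,2]
for y in (-.016,-.008,0,.008,.016):
    i=np.nonzero(G[int(round((y-ys[0])/h))]>50)[0];print(y,xs[i[0]]*1e3,xs[i[-1]]*1e3)
bot.finish_job()
E
```

```text
-0.016 13.000000000000028 105.50000000000011
-0.008 13.000000000000028 105.50000000000011
0 13.50000000000003 105.50000000000011
0.008 13.000000000000028 106.00000000000011
0.016 13.000000000000028 106.00000000000011
the job is handed in; nothing more can be done
```

The job is done and handed in at about 25.5 s of the 61 s allowed; no verdict was reported.

**What I did**
- I gripped the connector block fore and aft and raised the board about 1 mm. I then slid it 105 mm out of the stocker, set it on the rest and let go. The camera put its origin at stocker x ≈ -47 mm, y ≈ +1 mm.
- I re-gripped the board by its long sides, carried it over the tray, and slid it under the contact head. I pushed to about 16 N, and it did not move further, so it was against the back stop. I then eased off, released it and moved the arm clear.

**Last checks**

| Item | Measured | Required |
|---|---|---|
| Board x in cradle | rear edge at 47.5–48 mm, so about 0 mm | -4 to +3 mm |
| Board y in cradle | about +0.7 mm | within ±4 mm |
| Board top height | about 23.3 mm, so underside about 17.3 mm (24 mm top expected) | underside 16.5 to 19.5 mm |
| Board tilt | about 0.02 rad from noisy depth data | below 0.05 rad |
| Bare upper board in stocker | amber spans x = 13 to 106 mm (10 to 106 mm expected) | within 6 mm of start |

**What disagreed or was not measured**
- The robot's own reading put the board about 1 mm short of home, while the camera said about 0 mm. That is within the calibration error.
- The bare board's rear edge matched, but its front edge read 3 mm inside the expected position. I take this as blur and threshold error at the front wall, because the rear did not move.
- I did not measure the lower bare board separately.
- The bystanders sit where they did in the first picture, but I judged this by eye. The picture comparison I ran was swamped by the arm's shadow.

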